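Sort the dropper bottles by weight onto the turntable

TASK

First turn the turntable organizer by its knob until it comes up against its stop with the half that holds the mint floss case at the front (the robot's side). Then lift each amber bottle to feel how heavy it is: stand those that are at least half full (about 190 g or more) upright on that front half of the turntable, with the floss case, and stand the lighter ones upright in the blue refill tray. Leave the turntable against its stop, the floss case and nail clipper riding on it, and the cup and jar where they are.

Things in the scene. Friction and masses are not known exactly. Their poses are not given: they have to be found in the camera images.
- bottle1: closed amber dropper bottle, loose, all look alike: glass 56 mm in diameter to 48 mm up, shoulder to 54, black collar 28 mm in diameter from 54 to 84, rubber bulb 20 mm in diameter to 98; origin: centre of underside, z up. Weighs from 80 g (empty) to 300 g (full), which cannot be seen. May be absent. Starts on the shelf left of the turntable
- bottle2: closed amber dropper bottle, loose, all look alike: glass 56 mm in diameter to 48 mm up, shoulder to 54, black collar 28 mm in diameter from 54 to 84, rubber bulb 20 mm in diameter to 98; origin: centre of underside, z up. Weighs from 80 g (empty) to 300 g (full), which cannot be seen. May be absent. Starts on the shelf left of the turntable
- bottle3: closed amber dropper bottle, loose, all look alike: glass 56 mm in diameter to 48 mm up, shoulder to 54, black collar 28 mm in diameter from 54 to 84, rubber bulb 20 mm in diameter to 98; origin: centre of underside, z up. Weighs from 80 g (empty) to 300 g (full), which cannot be seen. May be absent. Starts on the shelf left of the turntable
- bottle4: closed amber dropper bottle, loose, all look alike: glass 56 mm in diameter to 48 mm up, shoulder to 54, black collar 28 mm in diameter from 54 to 84, rubber bulb 20 mm in diameter to 98; origin: centre of underside, z up. Weighs from 80 g (empty) to 300 g (full), which cannot be seen. May be absent. Starts on the shelf left of the turntable
- bottle5: closed amber dropper bottle, loose, all look alike: glass 56 mm in diameter to 48 mm up, shoulder to 54, black collar 28 mm in diameter from 54 to 84, rubber bulb 20 mm in diameter to 98; origin: centre of underside, z up. Weighs from 80 g (empty) to 300 g (full), which cannot be seen. May be absent. Starts on the shelf left of the turntable
- bottle6: closed amber dropper bottle, loose, all look alike: glass 56 mm in diameter to 48 mm up, shoulder to 54, black collar 28 mm in diameter from 54 to 84, rubber bulb 20 mm in diameter to 98; origin: centre of underside, z up. Weighs from 80 g (empty) to 300 g (full), which cannot be seen. May be absent. Starts on the shelf left of the turntable
- deck (a joint): angle of the turntable deck (rad), positive anticlockwise from above; stiff (about 0.15 N m), stays where left. About 1.3 rad to either side of 0 it meets a hard stop. At the positive stop the deck's +y half is the one at the front, at the negative stop its -y half. Starts near 0
- knob (a point): grip centre of the steel knob in the middle of the turntable, 106 mm above the shelf; turns with the deck. The knob is an upright bar 56 mm long (point x), 18 mm thick (point y), 36 mm high (18 mm above and below this point), on a 20 mm post
- deck_top (a point): centre of the deck's upper face, 24 mm above the shelf, axes as knob. The deck is a white disc with a rim (inner diameter 326 mm, 14 mm high); a clear divider 5 mm thick and 24 mm high runs across it along point x through the centre, making two halves, +y and -y. The turntable stands at a different place and angle each time
- floss: mint plastic floss case, loose, 60 x 44 x 20 mm, origin at the centre of its underside; lies on one half of the deck, about 58 mm from the centre; either half
- clipper: chrome nail clipper, loose, 80 x 16 x 14 mm, origin at the centre of its underside; lies on the other half of the deck, about 58 mm from the centre
- tray: blue open refill tray fixed to the shelf, 216 mm (its x) by 150 mm (its y), 30 mm high, walls and floor 5 mm thick; origin at the centre of its underside; stands to the right of the organizer
- cup: bystander: white ceramic cup 76 mm across and 95 mm high with a toothbrush in it reaching 175 mm, far right of the shelf, beyond the tray; origin at the centre of its underside
- jar: bystander: blue jar with a white cap, 64 mm across and 55 mm high, far left, beyond the bottles; origin at the centre of its underside
There are look-alikes about, which are no part of the job. What is shaped like the bottle5 but turquoise is not meant.

How it is judged:
On the way:
1. before any bottle is on it, the turntable is turned against its stop with the floss case's half at the front (((y of floss in the frame of knob above 0.02 m and value of joint deck above 1.25 rad and horizontal distance between each of bottle1, bottle2, bottle3, bottle4, bottle5, bottle6 and knob above 0.18 m) or (y of floss in the frame of knob below -0.02 m and value of joint deck below -1.25 rad and horizontal distance between each of bottle1, bottle2, bottle3, bottle4, bottle5, bottle6 and knob above 0.18 m))), for 0.2 s.
At the end, for the whole second after the job is handed in: Deck within 0.05 rad of the stop that puts the floss half in front, floss case and clipper on it. Each bottle at rest, upright within 0.15 rad, on the floss half (if over 164 g) or on the tray floor (if under 215 g; between these either counts) (((y of floss in the frame of knob above 0.02 m and value of joint deck above 1.25 rad and ((y of bottle1 in the frame of knob above 0.015 m and horizontal distance between bottle1 and knob below 0.155 m and z of bottle1 in the frame of knob between -0.09 and -0.074 m and contact force between bottle1 and deck above 1.61 N) or (x of bottle1 in the frame of tray between -0.088 and 0.088 m and y of bottle1 in the frame of tray between -0.056 and 0.056 m and z of bottle1 in the frame of tray between -0.002 and 0.014 m and contact force between bottle1 and tray below 2.11 N)) and ((y of bottle2 in the frame of knob above 0.015 m and horizontal distance between bottle2 and knob below 0.155 m and z of bottle2 in the frame of knob between -0.09 and -0.074 m and contact force between bottle2 and deck above 1.61 N) or (x of bottle2 in the frame of tray between -0.088 and 0.088 m and y of bottle2 in the frame of tray between -0.056 and 0.056 m and z of bottle2 in the frame of tray between -0.002 and 0.014 m and contact force between bottle2 and tray below 2.11 N)) and ((y of bottle3 in the frame of knob above 0.015 m and horizontal distance between bottle3 and knob below 0.155 m and z of bottle3 in the frame of knob between -0.09 and -0.074 m and contact force between bottle3 and deck above 1.61 N) or (x of bottle3 in the frame of tray between -0.088 and 0.088 m and y of bottle3 in the frame of tray between -0.056 and 0.056 m and z of bottle3 in the frame of tray between -0.002 and 0.014 m and contact force between bottle3 and tray below 2.11 N)) and ((y of bottle4 in the frame of knob above 0.015 m and horizontal distance between bottle4 and knob below 0.155 m and z of bottle4 in the frame of knob between -0.09 and -0.074 m and contact force between bottle4 and deck above 1.61 N) or (x of bottle4 in the frame of tray between -0.088 and 0.088 m and y of bottle4 in the frame of tray between -0.056 and 0.056 m and z of bottle4 in the frame of tray between -0.002 and 0.014 m and contact force between bottle4 and tray below 2.11 N)) and ((y of bottle5 in the frame of knob above 0.015 m and horizontal distance between bottle5 and knob below 0.155 m and z of bottle5 in the frame of knob between -0.09 and -0.074 m and contact force between bottle5 and deck above 1.61 N) or (x of bottle5 in the frame of tray between -0.088 and 0.088 m and y of bottle5 in the frame of tray between -0.056 and 0.056 m and z of bottle5 in the frame of tray between -0.002 and 0.014 m and contact force between bottle5 and tray below 2.11 N)) and ((y of bottle6 in the frame of knob above 0.015 m and horizontal distance between bottle6 and knob below 0.155 m and z of bottle6 in the frame of knob between -0.09 and -0.074 m and contact force between bottle6 and deck above 1.61 N) or (x of bottle6 in the frame of tray between -0.088 and 0.088 m and y of bottle6 in the frame of tray between -0.056 and 0.056 m and z of bottle6 in the frame of tray between -0.002 and 0.014 m and contact force between bottle6 and tray below 2.11 N)) and angle between each of bottle1, bottle2, bottle3, bottle4, bottle5, bottle6's own z axis and vertical below 0.15 rad and linear speed of each of bottle1, bottle2, bottle3, bottle4, bottle5, bottle6 below 0.03 m/s and horizontal distance between each of floss, clipper and knob below 0.13 m) or (y of floss in the frame of knob below -0.02 m and value of joint deck below -1.25 rad and ((y of bottle1 in the frame of knob below -0.015 m and horizontal distance between bottle1 and knob below 0.155 m and z of bottle1 in the frame of knob between -0.09 and -0.074 m and contact force between bottle1 and deck above 1.61 N) or (x of bottle1 in the frame of tray between -0.088 and 0.088 m and y of bottle1 in the frame of tray between -0.056 and 0.056 m and z of bottle1 in the frame of tray between -0.002 and 0.014 m and contact force between bottle1 and tray below 2.11 N)) and ((y of bottle2 in the frame of knob below -0.015 m and horizontal distance between bottle2 and knob below 0.155 m and z of bottle2 in the frame of knob between -0.09 and -0.074 m and contact force between bottle2 and deck above 1.61 N) or (x of bottle2 in the frame of tray between -0.088 and 0.088 m and y of bottle2 in the frame of tray between -0.056 and 0.056 m and z of bottle2 in the frame of tray between -0.002 and 0.014 m and contact force between bottle2 and tray below 2.11 N)) and ((y of bottle3 in the frame of knob below -0.015 m and horizontal distance between bottle3 and knob below 0.155 m and z of bottle3 in the frame of knob between -0.09 and -0.074 m and contact force between bottle3 and deck above 1.61 N) or (x of bottle3 in the frame of tray between -0.088 and 0.088 m and y of bottle3 in the frame of tray between -0.056 and 0.056 m and z of bottle3 in the frame of tray between -0.002 and 0.014 m and contact force between bottle3 and tray below 2.11 N)) and ((y of bottle4 in the frame of knob below -0.015 m and horizontal distance between bottle4 and knob below 0.155 m and z of bottle4 in the frame of knob between -0.09 and -0.074 m and contact force between bottle4 and deck above 1.61 N) or (x of bottle4 in the frame of tray between -0.088 and 0.088 m and y of bottle4 in the frame of tray between -0.056 and 0.056 m and z of bottle4 in the frame of tray between -0.002 and 0.014 m and contact force between bottle4 and tray below 2.11 N)) and ((y of bottle5 in the frame of knob below -0.015 m and horizontal distance between bottle5 and knob below 0.155 m and z of bottle5 in the frame of knob between -0.09 and -0.074 m and contact force between bottle5 and deck above 1.61 N) or (x of bottle5 in the frame of tray between -0.088 and 0.088 m and y of bottle5 in the frame of tray between -0.056 and 0.056 m and z of bottle5 in the frame of tray between -0.002 and 0.014 m and contact force between bottle5 and tray below 2.11 N)) and ((y of bottle6 in the frame of knob below -0.015 m and horizontal distance between bottle6 and knob below 0.155 m and z of bottle6 in the frame of knob between -0.09 and -0.074 m and contact force between bottle6 and deck above 1.61 N) or (x of bottle6 in the frame of tray between -0.088 and 0.088 m and y of bottle6 in the frame of tray between -0.056 and 0.056 m and z of bottle6 in the frame of tray between -0.002 and 0.014 m and contact force between bottle6 and tray below 2.11 N)) and angle between each of bottle1, bottle2, bottle3, bottle4, bottle5, bottle6's own z axis and vertical below 0.15 rad and linear speed of each of bottle1, bottle2, bottle3, bottle4, bottle5, bottle6 below 0.03 m/s and horizontal distance between each of floss, clipper and knob below 0.13 m))); the robot touches nothing.
It fails at once if the cup is moved more than 30 mm or tipped (distance of cup from where it was at the start of the episode above 0.03 m or angle between cup's own z axis and vertical above 0.4 rad).
It fails at once if the jar is moved more than 30 mm or tipped (distance of jar from where it was at the start of the episode above 0.03 m or angle between jar's own z axis and vertical above 0.4 rad).
Of bottle1, bottle2, bottle3, bottle4, bottle5, bottle6 only 4 to 6 are there at a start; the rules pass over those that are not, and their reading is None.
At some moment in a run one of bottle1, bottle2, bottle3, bottle4, bottle5, bottle6 may be knocked a few centimetres aside while the robot is not near it.
It also fails if it takes over 210 s, if anything falls off the work surface, if the arm or the gripper's body presses on something with over 40 N, if the wrist force passes 120 N, or if a joint passes its speed limit or range.

ROBOT

A 6-joint arm with a two-finger parallel gripper is mounted at the origin on the work surface. World frame = base frame: x ahead of the robot, y to its left, z up, the work surface at z = 0. Lengths are in m, angles in rad, forces in N, time in s.
With the tool pointing down it reaches from about 0.35 to 0.85 m from the base axis. Payload 8.1 kg.
Tool frame: the origin (TCP) lies on the centre line of the jaws, within the pads' length; the fingertips stand robot.tips_ahead ahead of it and the grasp point (between the pads) lies 6 mm ahead of it (robot.tips_ahead is the distance from the TCP to the fingertips, in m); z points along the fingers, y is the line along which they close (so a half turn about z gives the same grasp; the last joint's range is limited). The gripper opens to 93 mm and grips with 3 to 60 N. Pads are 15 mm wide; open, the fingers measure 128 mm over their backs; the gripper's body (75 mm by 188 mm) begins 65 mm behind the grasp point.
Start: joints at [-1.234, 0.13, 1.488, -0, 1.523, -0.085], TCP at [0.246, -0.547, 0.211] pointing down, gripper open.
Joint ranges: [-2.96, 2.96], [-0.89, 2.26], [0.02, 2.5], [-1.34, 4.48], [0, 2.73], [-2.66, 2.66]. Speed limits (rad/s): [2.39, 2.39, 2.79, 3.14, 3.14, 3.14].

INTERFACE

Orientations are given as a rotation vector (axis times angle).
In Python, from plant import robot gives the robot as it stands.
- The arm moves only by the tool apply_moves, never from a script. Its arguments are lists of equal length, an entry for each row: "delta_pos": the shift along the tool's x, y, z in cm, a list of three; "twist": the turn about the tool's z in rad. A call has 1 to 8 rows; each row shifts and turns the commanded pose from where the row before left it, along the tool's axes as they then stand; what a row does not reach is not made up. A row lasts 1/8 s, in which the tool goes at most 62.5 mm and 10.7 degrees, less where a joint would pass 70% of its speed; a pose out of reach is approached as far as the arm can. A call with a gripper value outside its range is refused whole. "gripper" is the finger opening in cm, from 0 to 9.3, set as the call begins (left out, the last holds). The fingers move at their own pace and stop on an object; "squeeze" is the grip in N (left out, the last holds). Time passes only in rows, so rows that do not move let the fingers close. It gives the time, the measured TCP pose, the force, the opening and the grip force at its end, in the units of the state.
- robot.read_state(): the state, without advancing time (a new reading comes with each control period).
- robot.read_camera(name): name is "side" or "top"; returns a dict with "frame" (420x560x3 uint8, red, green, blue), "vertical_fov" (degrees; the focal length in pixels is half the picture's height over the tangent of half this angle, whatever the lens; pixels are square), "cx", "cy" (the principal point, pixels), "k1" (the pictures are not rectified: a ray, as slopes to the right and down, at radius r is drawn at 1 + k1 r^2 times it, then the intrinsics apply), "R" (3x3) and "t" (3): a world point X has camera coordinates R X + t. Camera axes: x right, y down, z forward; pixel columns grow to the right and rows downward; lengths in m; the calibration is good to about 2 mm. A picture is of the moment at which its call begins. There is no depth.
- robot.close_job(): hands the job in; it is judged then, once.
The state is a dict: "t": time; "q": joint angles; "dq": joint speeds; "joint_torque": joint torques, N m; "tool_pos": TCP position; "orientation": TCP orientation; "force": force on the tool from outside, world axes, zero at the start; "wrist_torque": the same for the moment, N m; "opening": finger opening in m; "gripper_force": force on a finger pad.
Only numpy, scipy, OpenCV 4.12 (cv2) and the standard library are available. Lean on these libraries where they do the work, as an engineer would, in place of code of your own. Each camera call takes 0.05 s, during which the arm holds its last target. There are 200 camera calls.

## Working session

There is one attempt and no reset: what is moved stays moved. The work goes in short steps, Python scripts to look and compute and a tool call to move; the robot and the scene stay as the last step left them, time stands still between calls to the robot, and variables do not carry over. Pictures are saved under pics/ and viewed, at most 14 in all, crops included, and the job is handed in when it is done.

Besides the shell and the picture viewer there is one more tool, called after "Emit:" as name(argument=value, ...), one argument or row to a line, values as JSON. apply_moves: Moves the arm, as the interface text tells. Its arguments: {"type":"object","properties":{"delta_pos":{"type":"array"},"twist":{"type":"array"},"gripper":{"type":"number"},"squeeze":{"type":"number"}},"required":["delta_pos","twist"]}

```bash
ls; mkdir -p pics; cat > h.py <<'E'
import numpy as np, cv2
from plant import robot
def cam(name):
    c=robot.read_camera(name); np.savez('%s.npz'%name,**c); return c
def load(name):
    return dict(np.load('%s.npz'%name))
def K(c):
    h,w=c['frame'].shape[:2]; f=h/2/np.tan(np.radians(float(c['vertical_fov']))/2); return f
def ray(c,u,v,z):
    f=K(c);a=np.array([(u-c['cx'])/f,(v-c['cy'])/f]);b=a.copy()
    for _ in range(30): b=a/(1+c['k1']*(b@b))
    d=c['R'].T@np.array([b[0],b[1],1]);o=-c['R'].T@c['t']
    return o+d*(z-o[2])/d[2]
def proj(c,X):
    p=c['R']@np.array(X,float)+c['t'];b=p[:2]/p[2];b=b*(1+c['k1']*(b@b));return b*K(c)+[c['cx'],c['cy']]
def save(c,fn,box=None,s=1):
    im=c['frame'][...,::-1]
    if box: im=im[box[1]:box[3],box[0]:box[2]]
    cv2.imwrite('pics/'+fn,cv2.resize(im,None,fx=s,fy=s,interpolation=cv2.INTER_CUBIC))
E
python3 - <<'E'
from h import *
for n in('top','side'):
    c=cam(n);save(c,n+'1.png',s=1.4);print(n,-c['R'].T@c['t'],c['R'][2],K(c))
s=robot.read_state();print(s,robot.tips_ahead)
E
```

```text
pics
top [0.34920725 0.04776249 1.27259635] [ 0.17924584 -0.01076523 -0.98374541] 531.9044995153272
side [0.19091118 1.07444574 0.72067712] [ 0.26483504 -0.82772186 -0.49471096] 439.3136071656752
{'t': 0.1, 'q': array([-1.23437523e+00,  1.31056758e-01,  1.48919902e+00,  1.26345088e-05,
        1.52302649e+00, -8.53935733e-02]), 'dq': array([-1.18569442e-04, -7.69772033e-04, -9.87471247e-04, -9.99914412e-04,
       -5.27368392e-05,  1.85389227e-04]), 'joint_torque': array([ 1.37181807e-03, -5.61336529e+01, -4.93098021e+01,  7.70298997e-02,
        2.89858924e-02, -4.62826108e-05]), 'tool_pos': array([ 0.24549722, -0.54687771,  0.2102939 ]), 'orientation': array([-3.07033873e+00, -6.57331466e-01,  3.12410070e-04]), 'force': array([-1.25728442,  0.89806826, -0.8074423 ]), 'wrist_torque': array([ 0.02550279, -0.00500941,  0.01220482]), 'gripper_force': 0.0, 'opening': 0.09338670512947662} 0.025
```

View pics/top1.png

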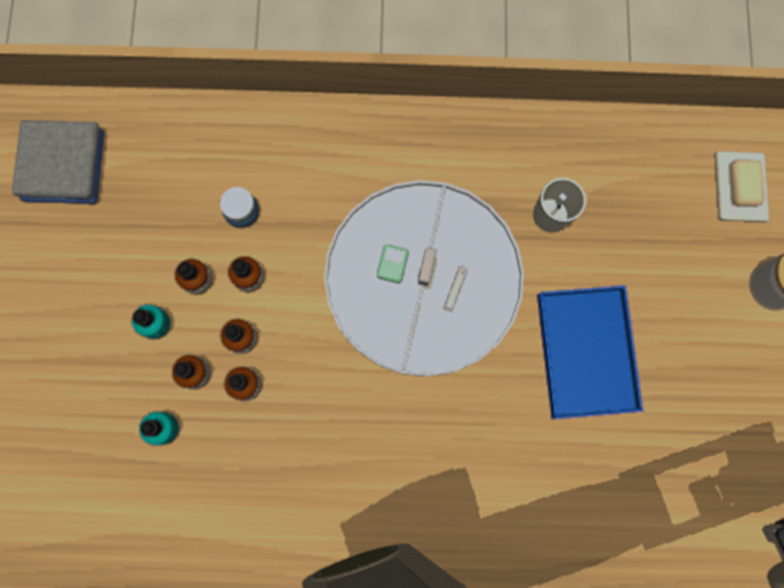

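View pics/side1.png

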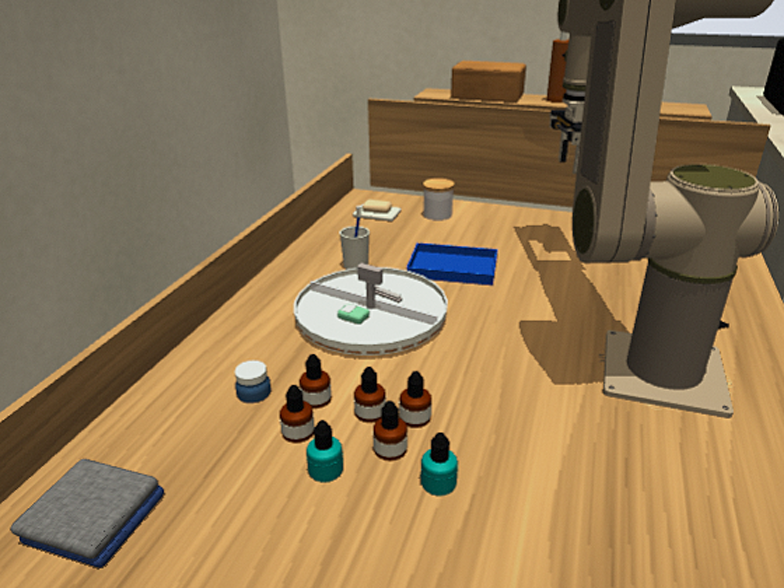

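The top view shows five amber bottles, at (192,275), (245,272), (238,334), (190,371) and (241,382). The two turquoise look-alikes, at (150,321) and (158,428), are not meant. The floss case at (393,263) is on the left (+y) half, so the deck needs an anticlockwise turn. The cup is at (562,200), the jar at (239,207) and the tray around (590,352). Next I'll enlarge the crops.

```bash
python3 - <<'E'
from h import *
c=load('top')
save(c,'bot.png',(85,170,205,325),3.8); save(c,'tt.png',(225,120,465,305),3.3)
E
```

```text
(no output)
```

View pics/bot.png

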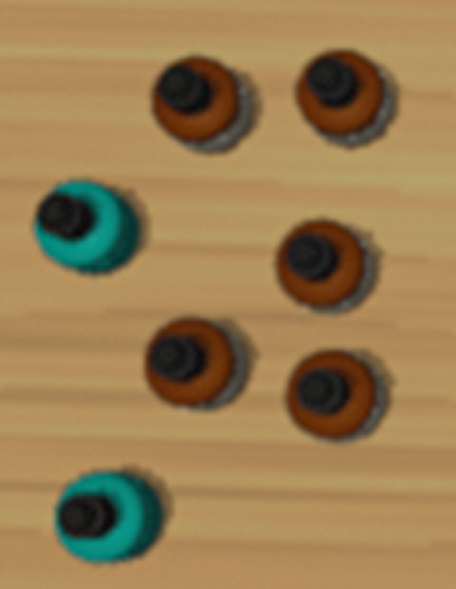

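View pics/tt.png

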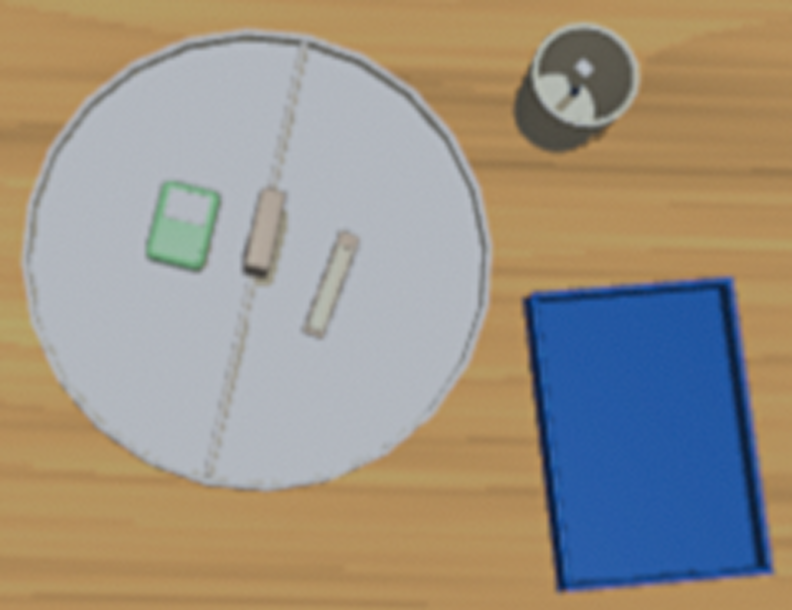

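The crops show the amber shoulder discs, whose centres I read as (197,98), (340,92), (322,262), (190,362) and (332,393). The knob top is near (265,226), the divider runs from (303,43) to (208,475), and the tray corners are (525,296), (733,280), (770,572) and (560,590).

```bash
python3 - <<'E'
from h import *
c=load('top');np.set_printoptions(precision=4,suppress=True)
b=lambda x,y,z:ray(c,85+x/3.8-.4,170+y/3.8-.4,z)[:2]
t=lambda x,y,z:ray(c,225+x/3.3-.35,120+y/3.3-.35,z)[:2]
B={'A':(197,98,185,85),'B':(340,92,330,80),'C':(322,262,312,255),'D':(190,362,179,357),'E':(332,393,323,388),'T1':(85,222,67,215),'T2':(105,513,88,516)}
for k,v in B.items(): print(k,b(*v[:2],.048),b(*v[2:],.094))
print('knob',t(265,226,.124),'ends',t(273,189,.124),t(257,263,.124))
print('rim ctr',t(257,260,.038),'w',np.linalg.norm(t(23,255,.038)-t(492,255,.038)))
p,q=t(303,43,.048),t(208,475,.048);d=p-q;print('div',p,q,(p+q)/2,np.linalg.norm(d),np.arctan2(d[1],d[0]))
T=[t(525,296,.03),t(733,280,.03),t(770,572,.03),t(560,590,.03)];print('tray',*T,np.mean(T,0),[np.linalg.norm(T[i]-T[i-1]) for i in range(4)])
print('floss',t(183,224,.044),'clip',t(330,284,.038),'cup',t(585,75,.095))
print('jar',ray(c,238/1.4,205/1.4,.055))
s=load('side')
for u,v in((313,362),(294,393),(369,375),(416,379),(390,410)): print('side',ray(s,u/1.4,v/1.4,.094)[:2])
print('sideknob',ray(s,371/1.4,269/1.4,.124))
E
```

```text
A [0.6005 0.3647] [0.5987 0.3605]
B [0.6068 0.2766] [0.6043 0.2744]
C [0.5008 0.2811] [0.499  0.2785]
D [0.4377 0.3571] [0.4371 0.352 ]
E [0.4216 0.2702] [0.4216 0.2673]
T1 [0.5211 0.4275] [0.5185 0.4242]
T2 [0.3464 0.4013] [0.3445 0.3977]
knob [ 0.6123 -0.0259] ends [ 0.638  -0.0309] [ 0.5868 -0.021 ]
rim ctr [ 0.6067 -0.0261] w 0.3378363459046608
div [ 0.7675 -0.0563] [0.4507 0.0059] [ 0.6091 -0.0252] 0.3228640009460148 -0.19398368599896815
tray [ 0.5876 -0.2211] [ 0.604  -0.3735] [ 0.3942 -0.3937] [ 0.378 -0.244] [ 0.491  -0.3081] [np.float64(0.21083756762187564), np.float64(0.1532742359298923), np.float64(0.2107547364932639), np.float64(0.1505623424505076)]
floss [0.6303 0.0278] clip [ 0.5907 -0.0789] cup [ 0.7345 -0.2511]
jar [0.7201 0.2921 0.055 ]
side [0.5984 0.2916]
side [0.5921 0.3786]
side [0.493  0.2975]
side [0.4146 0.2845]
side [0.4311 0.372 ]
sideknob [ 0.6019 -0.0154  0.124 ]
```

```bash
cat >> h.py <<'E'
from scipy.spatial.transform import Rotation as Ro
np.set_printoptions(precision=4,suppress=True)
def pose():
    s=robot.read_state();R=Ro.from_rotvec(s['orientation']).as_matrix()
    return s['tool_pos'],np.arctan2(R[1,0],R[0,0]),s
def plan(wps):
    """wps: (x,y,z,yaw or None); prints rows from where the arm stands"""
    p,yaw,s=pose();print('at',p,'yaw %.3f'%yaw,'q6 %.3f'%s['q'][5],'t %.1f'%s['t'],'tilt',Ro.from_rotvec(s['orientation']).as_matrix()[:,2])
    p=p.copy();P=[];W=[]
    for x,y,z,ya in wps:
        g=np.array([x,y,z]);dy=0 if ya is None else (ya-yaw+np.pi)%(2*np.pi)-np.pi
        n=max(1,int(np.ceil(max(np.linalg.norm(g-p)/.058,abs(dy)/.18))))
        for i in range(n,0,-1):
            R=np.array([[np.cos(yaw),np.sin(yaw),0],[np.sin(yaw),-np.cos(yaw),0],[0,0,-1]])
            d=np.round(R.T@(g-p)/i*100,1);P.append(d.tolist());p=p+R@d/100
            w=round(-dy/i,2);W.append(w);yaw-=w;dy+=w
    for i in range(0,len(P),8): print(P[i:i+8],W[i:i+8])
E
python3 - <<'E'
from h import *
plan([(.610,-.026,.2,-.19),(.610,-.026,.112,None)])
E
```

```text
at [ 0.2455 -0.5469  0.2103] yaw 0.422 q6 -0.085 t 0.1 tilt [-0.0005  0.0016 -1.    ]
[[5.0, -3.0, 0.1], [4.8, -3.3, 0.1], [4.6, -3.5, 0.1], [4.4, -3.8, 0.1], [4.1, -4.0, 0.1], [3.9, -4.2, 0.1], [3.7, -4.4, 0.1], [3.5, -4.6, 0.1]] [np.float64(0.06), np.float64(0.06), np.float64(0.05), np.float64(0.06), np.float64(0.05), np.float64(0.06), np.float64(0.05), np.float64(0.06)]
[[3.2, -4.8, 0.1], [2.9, -5.0, 0.1], [2.6, -5.2, 0.0], [0.0, 0.0, 4.4], [0.0, 0.0, 4.4]] [np.float64(0.05), np.float64(0.06), np.float64(0.05), 0.0, -0.0]
```

Emit:
apply_moves(
  delta_pos=[
    [5.0,-3.0,0.1],
    [4.8,-3.3,0.1],
    [4.6,-3.5,0.1],
    [4.4,-3.8,0.1],
    [4.1,-4.0,0.1],
    [3.9,-4.2,0.1],
    [3.7,-4.4,0.1],
    [3.5,-4.6,0.1],
  ],
  twist=[0.06,0.06,0.05,0.06,0.05,0.06,0.05,0.06],
  gripper=6,
)

```text
t: 1.1
tool_pos: [0.5116, -0.167, 0.203]
orientation: [-3.141, 0.047, 0.0]
force: [1.2, -0.2, 0.6]
opening: 0.0599
gripper_force: 0.0
```

Emit:
apply_moves(
  delta_pos=[
    [3.2,-4.8,0.1],
    [2.9,-5.0,0.1],
    [2.6,-5.2,0],
    [0,0,0],
    [0,0,0],
  ],
  twist=[0.05,0.06,0.05,0,0],
)

```text
t: 1.72
tool_pos: [0.6096, -0.0262, 0.2005]
orientation: [3.127, -0.293, -0.002]
force: [-0.8, -0.5, -0.6]
opening: 0.0602
gripper_force: 0.0
```

```bash
python3 - <<'E'
from h import *
plan([(.610,-.026,.112,-.19)])
E
```

```text
at [ 0.6096 -0.0262  0.2005] yaw -0.187 q6 1.631 t 1.7 tilt [-0.0014 -0.0003 -1.    ]
[[0.0, -0.0, 4.4], [0.0, -0.0, 4.5]] [np.float64(0.0), np.float64(0.0)]
```

Emit:
apply_moves(
  delta_pos=[
    [0,0,3],
    [0,0,3],
    [0,0,2.9],
    [0,0,0],
  ],
  twist=[0,0,0,0],
)

```text
t: 2.22
tool_pos: [0.6072, -0.0274, 0.1094]
orientation: [3.127, -0.298, -0.009]
force: [-0.0, -0.9, 1.0]
opening: 0.0602
gripper_force: 0.0
```

Emit:
apply_moves(
  delta_pos=[
    [0,0,0],
    [0,0,0],
    [0,0,0],
    [0,0,0],
    [0,0,0],
    [0,0,0],
  ],
  twist=[0,0,0,0,0,0],
  gripper=0.5,
  squeeze=30,
)

```text
t: 2.98
tool_pos: [0.6101, -0.0272, 0.1126]
orientation: [3.126, -0.296, 0.0]
force: [-1.1, -4.7, 2.2]
opening: 0.0176
gripper_force: 30.0
```

```bash
python3 - <<'E'
from h import *
p,y,s=pose();print(p,y,s['q'][5],s['force'],s['wrist_torque'],s['opening'],s['gripper_force'])
E
```

```text
[ 0.6101 -0.0272  0.1126] -0.18851872718661117 1.6322150800831476 [-1.1077 -4.7486  2.2245] [-0.8729  0.2792 -0.0257] 0.01755482094946728 29.999942779541016
```

Emit:
apply_moves(
  delta_pos=[
    [0,0.1,0],
    [0,0,0],
    [0,0,0],
    [0,0,0],
    [0,0,0],
    [0,0,0],
    [0,0,0],
    [0,0,0],
  ],
  twist=[-0.04,-0.08,-0.1,-0.1,-0.1,-0.1,-0.1,-0.1],
)

```text
t: 3.98
tool_pos: [0.6102, -0.0282, 0.1126]
orientation: [3.028, 0.829, 0.001]
force: [0.5, -5.0, 0.6]
opening: 0.0174
gripper_force: 30.1
```

```bash
python3 - <<'E'
from h import *
p,y,s=pose();print(p,y,s['q'][5],s['force'],s['wrist_torque'],s['opening'],s['gripper_force'])
E
```

```text
[ 0.6102 -0.0282  0.1126] 0.534464646594942 0.9074788503232358 [ 0.4765 -4.9647  0.5514] [-1.0415 -0.1607 -0.213 ] 0.017386694196493968 30.13809084892273
```

Emit:
apply_moves(
  delta_pos=[
    [0,0,0],
    [0,0,0],
    [0,0,0],
    [0,0,0],
    [0,0,0],
    [0,0,0],
  ],
  twist=[-0.1,-0.1,-0.1,-0.06,-0.04,0],
)

```text
t: 4.72
tool_pos: [0.6107, -0.0286, 0.1126]
orientation: [2.804, 1.41, 0.001]
force: [1.0, -7.1, -1.3]
opening: 0.0171
gripper_force: 30.0
```

```bash
cat > st.py <<'E'
from h import *
p,y,s=pose();print(s['t'],p,y,s['q'][5],s['force'],s['wrist_torque'],s['opening'],s['gripper_force'])
E
python3 st.py
```

```text
4.725 [ 0.6107 -0.0286  0.1126] 0.9317085409989636 0.5100238156161303 [ 1.0451 -7.0534 -1.3234] [-1.3402 -0.5269 -0.0452] 0.017122446470211192 30.001890063285828
```

Emit:
apply_moves(
  delta_pos=[
    [0,0,0],
    [0,0,0],
    [0,0,0],
    [0,0,0],
  ],
  twist=[-0.05,-0.05,-0.04,0],
)

```text
t: 5.22
tool_pos: [0.6108, -0.0287, 0.1126]
orientation: [2.699, 1.602, 0.001]
force: [2.4, -6.9, -1.7]
opening: 0.0172
gripper_force: 31.2
```

```bash
python3 st.py
```

```text
5.225 [ 0.6108 -0.0287  0.1126] 1.0710752042734917 0.3705203642843785 [ 2.3814 -6.8722 -1.7326] [-1.3024 -0.5876 -0.4989] 0.01716509104987554 31.156351451427327
```

Emit:
apply_moves(
  delta_pos=[
    [0,0,0],
    [0,0,0],
    [0,0,0],
  ],
  twist=[-0.03,-0.02,0],
)

```text
t: 5.6
tool_pos: [0.6105, -0.0291, 0.1126]
orientation: [2.659, 1.668, -0.0]
force: [3.1, -8.8, 0.5]
opening: 0.0177
gripper_force: 31.5
```

```bash
python3 st.py
```

```text
5.6 [ 0.6105 -0.0291  0.1126] 1.1205527062948355 0.32084650231027595 [ 3.0951 -8.7831  0.5223] [-1.5783 -0.3713 -0.5652] 0.017719627516446478 31.51969120837748
```

Emit:
apply_moves(
  delta_pos=[
    [0,0,0],
    [0,0,0],
    [0,0,0],
    [0,0,0],
  ],
  twist=[-0.03,-0.02,0,0],
)

```text
t: 6.1
tool_pos: [0.6105, -0.0291, 0.1126]
orientation: [2.617, 1.733, -0.0]
force: [2.0, -8.8, -0.8]
opening: 0.0181
gripper_force: 34.3
```

```bash
python3 st.py; python3 - <<'E'
from h import *
c=cam('top');save(c,'tt2.png',(225,120,465,305),3.3)
E
```

```text
6.1 [ 0.6105 -0.0291  0.1126] 1.1698521411733878 0.27145568717555396 [ 1.962  -8.813  -0.7896] [-1.6019 -0.3912 -0.8354] 0.018067499222615552 34.26924858580391
```

View pics/tt2.png

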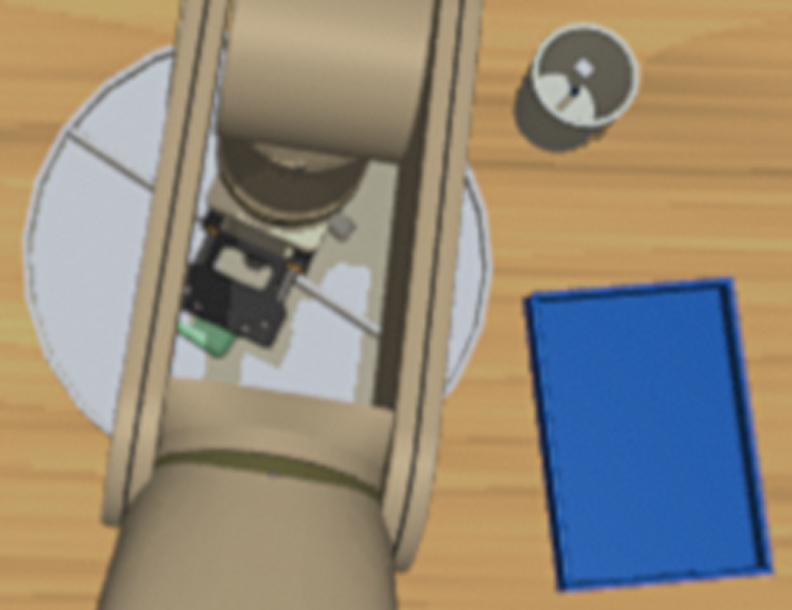

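The divider now runs from (68,130) to (380,332), and the floss case is in front at (207,337). The twist torque keeps climbing, which suggests the deck is at its stop, so I'll check the angle.

```bash
python3 - <<'E'
from h import *
c=load('top')
t=lambda x,y,z:ray(c,225+x/3.3-.35,120+y/3.3-.35,z)[:2]
for a,b in(((68,130),(380,332)),((68,130),(153,186)),((300,282),(380,332))):
    d=t(*a,.048)-t(*b,.048);print(np.arctan2(d[1],d[0])+.194)
plan([(.610,-.028,.112,1.09),(.610,-.028,.2,1.09)])
E
```

```text
1.2069209793207365
1.198622064515148
1.223580888152052
at [ 0.6105 -0.0291  0.1126] yaw 1.170 q6 0.271 t 6.2 tilt [ 0.0015 -0.0025 -1.    ]
[[0.1, -0.1, 0.1], [-0.0, 0.0, -4.4], [-0.0, 0.0, -4.4]] [np.float64(0.08), np.float64(-0.0), np.float64(-0.0)]
```

Emit:
apply_moves(
  delta_pos=[
    [0,0,0],
    [0,0,0],
    [0,0,0],
    [0,0,-4.4],
    [0,0,-4.4],
    [0,0,-3],
  ],
  twist=[0,0,0,0,0,0],
  gripper=5,
  squeeze=15,
)

```text
t: 6.9
tool_pos: [0.6104, -0.0268, 0.2328]
orientation: [2.616, 1.737, 0.003]
force: [0.3, -1.4, 0.0]
opening: 0.0501
gripper_force: 0.0
```

```bash
cat >> h.py <<'E'
KN=np.array([.610,-.0275]);TH=1.013;TC=np.array([.491,-.308]);TT=.10
def rot(a,v): return np.array([np.cos(a)*v[0]-np.sin(a)*v[1],np.sin(a)*v[0]+np.cos(a)*v[1]])
DS=[KN+rot(TH,v) for v in ((-.11,.045),(-.075,.105),(.003,.128),(.078,.103),(.11,.045))]
TS=[TC+rot(TT,v) for v in ((.06,.034),(.06,-.034),(-.06,.034),(-.06,-.034),(0,0))]
BO=dict(A=(.5996,.3626),B=(.6056,.2755),C=(.4999,.2798),D=(.4374,.3546),E=(.4216,.2687))
def yaw_radial(p): # tool y along knob-p line
    d=p-KN; a=np.arctan2(d[1],d[0])+np.pi/2; q1=np.arctan2(p[1],p[0])
    return min((a+k*np.pi for k in(-2,-1,0,1,2)),key=lambda a:abs(q1+np.pi/2-a))
E
python3 - <<'E'
from h import *
for p in DS: print('deck',p,yaw_radial(p))
for p in TS: print('tray',p)
x,y=BO['B'];plan([(x,y,.2,2.0)]);
E
```

```text
deck [ 0.5136 -0.097 ] 2.19547760862243
deck [ 0.4812 -0.0356] 1.6332494859828213
deck [0.503  0.0428] 0.9895667901205325
deck [0.5639 0.0932] 0.364854961742493
deck [0.63   0.0896] 2.972115044967362
tray [ 0.5473 -0.2682]
tray [ 0.5541 -0.3358]
tray [ 0.4279 -0.2802]
tray [ 0.4347 -0.3478]
tray [ 0.491 -0.308]
at [ 0.6104 -0.0268  0.2328] yaw 1.172 q6 0.271 t 6.9 tilt [ 0.0023  0.     -1.    ]
[[4.6, -2.0, 0.5], [4.9, -1.4, 0.6], [5.0, -0.7, 0.5], [5.0, 0.0, 0.6], [5.0, 0.8, 0.5], [4.8, 1.3, 0.6]] [np.float64(-0.14), np.float64(-0.14), np.float64(-0.14), np.float64(-0.14), np.float64(-0.13), np.float64(-0.14)]
```

Emit:
apply_moves(
  delta_pos=[
    [4.6,-2.0,0.5],
    [4.9,-1.4,0.6],
    [5.0,-0.7,0.5],
    [5.0,0.0,0.6],
    [5.0,0.8,0.5],
    [4.8,1.3,0.6],
    [0,0,0],
    [0,0,0],
  ],
  twist=[-0.14,-0.14,-0.14,-0.14,-0.13,-0.14,0,0],
)

```text
t: 7.9
tool_pos: [0.6046, 0.2747, 0.197]
orientation: [-1.695, -2.645, 0.001]
force: [0.0, -0.2, 0.6]
opening: 0.0501
gripper_force: 0.0
```

```bash
cat >> h.py <<'E'
def amber(c):
    hsv=cv2.cvtColor(c['frame'],cv2.COLOR_RGB2HSV);m=cv2.inRange(hsv,(3,180,50),(14,255,170))
    m=cv2.morphologyEx(m,cv2.MORPH_CLOSE,np.ones((9,9),np.uint8))
    n,_,st,ce=cv2.connectedComponentsWithStats(m)
    for i in range(1,n):
        if st[i,4]>150: print('amber',ce[i],st[i,4],ray(c,*ce[i],.05)[:2])
E
python3 - <<'E'
from h import *
print('old');amber(load('top'));print('new');c=cam('top');amber(c)
d=lambda x,y:ray(c,x,y,.048)[:2]
save(c,'tt3.png',(80,120,330,305),3.2)
x,y=BO['B'];plan([(x,y,.083,2.0)])
E
```

```text
old
amber [175.4421 195.5408] 233 [0.6024 0.2728]
amber [137.5598 197.0077] 259 [0.5963 0.3613]
amber [169.6268 239.4058] 276 [0.4986 0.2799]
amber [136.0187 265.2649] 268 [0.4367 0.3532]
amber [172.3828 273.6103] 290 [0.4202 0.2688]
new
at [0.6049 0.2741 0.1973] yaw 2.000 q6 -0.081 t 8.0 tilt [-0.0001 -0.0004 -1.    ]
[[0.0, 0.1, 5.7], [0.1, 0.0, 5.7]] [np.float64(0.0), np.float64(0.0)]
```

View pics/tt3.png

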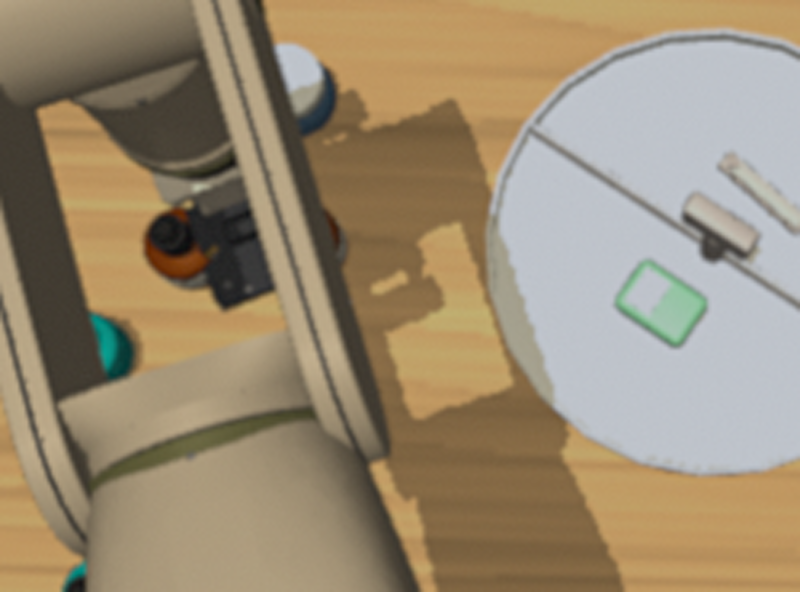

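The deck is holding, with the floss case in front at (660,302). Bottle B is under the gripper, so I'll grasp it.

Emit:
apply_moves(
  delta_pos=[
    [0,0.1,3.8],
    [0.1,0,3.8],
    [0,0,3.8],
    [0,0,0],
  ],
  twist=[0,0,0,0],
)

```text
t: 8.45
tool_pos: [0.6029, 0.2736, 0.0795]
orientation: [-1.696, -2.639, 0.009]
force: [-0.3, -0.0, 0.9]
opening: 0.0497
gripper_force: 0.0
```

Emit:
apply_moves(
  delta_pos=[
    [0,0,0],
    [0,0,0],
    [0,0,0],
    [0,0,0],
  ],
  twist=[0,0,0,0],
  gripper=1.5,
)

```text
t: 8.95
tool_pos: [0.6057, 0.2763, 0.0842]
orientation: [1.695, 2.644, 0.002]
force: [-0.5, -0.2, -0.8]
opening: 0.0167
gripper_force: 0.0
```

```bash
python3 st.py
```

```text
8.95 [0.6057 0.2763 0.0842] 2.001854184554964 -0.08002730616270064 [-0.4955 -0.2313 -0.832 ] [-0.0578 -0.0826  0.0405] 0.016657686364839122 0.0
```

The fingers closed to 16.7 mm with no force, so they missed. I'll look from the side.

```bash
python3 - <<'E'
from h import *
c=cam('side');save(c,'s2.png',(150,200,370,365),3.6)
print(proj(c,[.6057,.2763,.078]))
E
```

```text
[223.9335 259.8615]
```

View pics/s2.png

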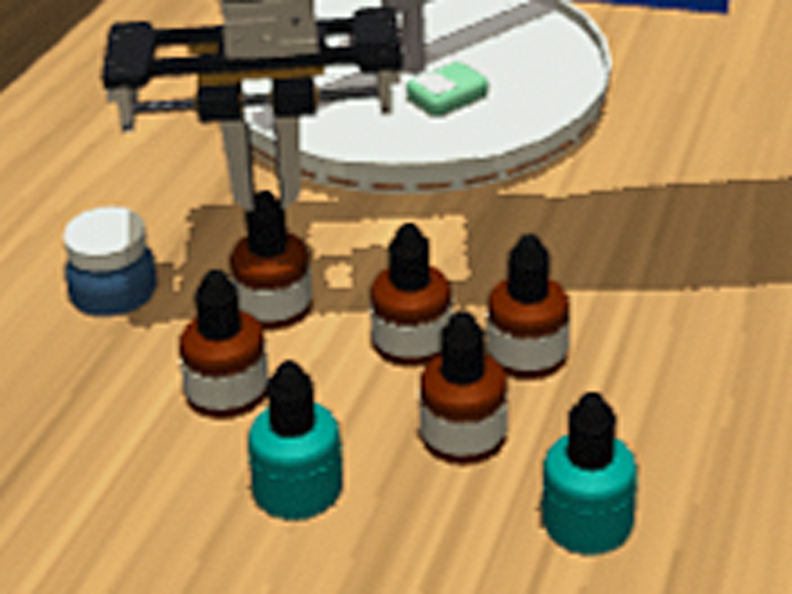

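The fingers, at (240–290,205), are behind the bottle's collar at (267,235), so the bottle stands nearer the side camera (larger y) than I measured. I'll triangulate from both cameras.

```bash
python3 - <<'E'
from h import *
from scipy.optimize import least_squares
s=load('side');t=load('top')
print('k1',s['k1'],t['k1'],s['cx'],s['cy'],t['cx'],t['cy'])
S=lambda x,y:np.array([150+x/3.6-.36,200+y/3.6-.36])
print('B bottom front',ray(s,*S(271,324),0),'bulb top',ray(s,*S(265,196),.098),'amber lo ',ray(s,*S(270,283),.03))
# triangulate bulb tops freely
b=lambda x,y:np.array([85+x/3.8-.4,170+y/3.8-.4])
for n,tp,sp in(('A',(183,84),(218,275)),('B',(329,79),(265,197)),('C',(310,254),(409,229)),('D',(177,356),(462,318)),('E',(321,387),(528,240))):
    f=lambda X:np.r_[proj(t,X)-b(*tp),proj(s,X)-S(*sp)]
    r=least_squares(f,[.5,.3,.09]);print(n,r.x,r.fun)
# tip of gripper check
p,y,_=pose();print(p,proj(s,p+[0,0,-.025]),(proj(s,p+[0,0,-.025])-[150,200])*3.6)
E
```

```text
k1 0.004277755163665162 -0.032823273539757856 285.03581823788664 211.21387570185465 276.71788775767 211.21631472272412
B bottom front [0.6004 0.2954 0.    ] bulb top [0.6044 0.2797 0.098 ] amber lo  [0.6023 0.2877 0.03  ]
A [0.5996 0.3621 0.0931] [-0.0176 -0.0649  0.0659  0.0161]
B [0.6057 0.2754 0.0937] [-0.0898 -0.3429  0.3739  0.0873]
C [0.5    0.2799 0.0934] [-0.0268 -0.1246  0.1344  0.0239]
D [0.4382 0.354  0.0916] [-0.0309 -0.1591  0.1604  0.0246]
E [0.4218 0.2684 0.0937] [ 0.0293  0.1648 -0.1782 -0.0239]
[0.6056 0.2763 0.0838] [224.5393 266.1065] [268.3415 237.9836]
```

```bash
python3 - <<'E'
from h import *
c=cam('side');p,y,s=pose()
R=Ro.from_rotvec(s['orientation']).as_matrix()
im=cv2.resize(c['frame'][...,::-1][195:300,170:270],None,fx=6,fy=5.7,interpolation=cv2.INTER_CUBIC)
for off,col in(((0,0,.025),(0,0,255)),((0,0,.006),(0,255,0)),((0,0,-.059),(255,0,0))):
    for yy in(-.008,.008):
        u=proj(c,p+R@np.array([0,yy,off[2]]));cv2.circle(im,(int((u[0]-170)*6),int((u[1]-195)*5.7)),4,col,-1)
cv2.imwrite('pics/z.png',im);print(s['opening'],p)
E
```

```text
0.015402181357930594 [0.6054 0.2763 0.0836]
```

View pics/z.png

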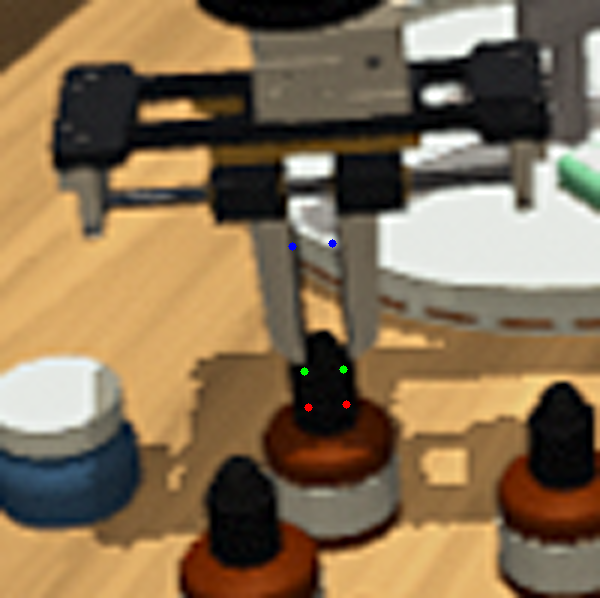

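```bash
python3 - <<'E'
from h import *
print(robot.tips_ahead,[a for a in dir(robot) if a[0]!='_'])
t=load('top')
f=lambda x,y:(80+x/3.2,120+y/3.2)
print('plate seen',f(237,247))
for z in(.2,.25,.3):print(z,proj(t,[.6049,.2741,z]))
c=load('side');p=pose()[0]
S=lambda x,y:(170+x/6,195+y/5.7)
for n,u in(('tips',S(322,360)),('carrier low',S(310,213)),('body ctr',S(300,130))):
    print(n,'z if at plane through TCP:',min(((np.hypot(*(proj(c,[p[0],p[1],z])-u)),z) for z in np.arange(.03,.3,.002))))
E
```

```text
0.025 ['IKError', 'close_job', 'read_camera', 'read_state', 'tips_ahead']
plate seen (154.0625, 197.1875)
0.2 [162.4587 179.2537]
0.25 [157.5235 173.2364]
0.3 [152.1071 166.6307]
tips z if at plane through TCP: (np.float64(0.3324700435455216), np.float64(0.08400000000000005))
carrier low z if at plane through TCP: (np.float64(0.21613960066025067), np.float64(0.1580000000000001))
body ctr z if at plane through TCP: (np.float64(0.4871765770276813), np.float64(0.20000000000000015))
```

Emit:
apply_moves(
  delta_pos=[
    [0,0,0],
    [0,0,0],
    [0,0,0],
    [0,0,0],
    [0,0,0.7],
    [0,0,0.7],
    [0,0,0.6],
    [0,0,0],
  ],
  twist=[0,0,0,0,0,0,0,0],
  gripper=9,
)

```text
t: 10.05
tool_pos: [0.6046, 0.2759, 0.062]
orientation: [-1.694, -2.644, 0.002]
force: [0.0, 0.1, -0.2]
opening: 0.0884
gripper_force: 0.0
```

Emit:
apply_moves(
  delta_pos=[
    [0,0,0],
    [0,0,0],
    [0,0,0],
    [0,0,0],
    [0,0,0],
    [0,0,0],
  ],
  twist=[0,0,0,0,0,0],
  gripper=2,
  squeeze=10,
)

```text
t: 10.8
tool_pos: [0.6053, 0.2761, 0.0632]
orientation: [-1.695, -2.645, -0.0]
force: [0.2, 0.4, -0.2]
opening: 0.0347
gripper_force: 0.0
```

```bash
python3 st.py
```

```text
10.8 [0.6053 0.2761 0.0632] 2.0018221130517313 -0.08009174179327322 [ 0.1712  0.3741 -0.2184] [ 0.0095 -0.1431 -0.0247] 0.034683778982073483 0.0
```

Emit:
apply_moves(
  delta_pos=[
    [0,0,0],
    [0,0,0],
    [0,0,0],
  ],
  twist=[0,0,0],
)

```text
t: 11.18
tool_pos: [0.6055, 0.2762, 0.0634]
orientation: [1.695, 2.645, 0.001]
force: [1.4, -0.6, 0.3]
opening: 0.0275
gripper_force: 10.0
```

```bash
python3 - <<'E'
from h import *
p,y,s=pose();print(p,s['force'],s['opening'],s['gripper_force'])
c=cam('side')
im=cv2.resize(c['frame'][...,::-1][195:300,170:270],None,fx=6,fy=5.7,interpolation=cv2.INTER_CUBIC)
cv2.imwrite('pics/z2.png',im)
E
```

```text
[0.6055 0.2762 0.0634] [ 1.4383 -0.6421  0.3224] 0.027510250506466816 9.978233277797699
```

View pics/z2.png

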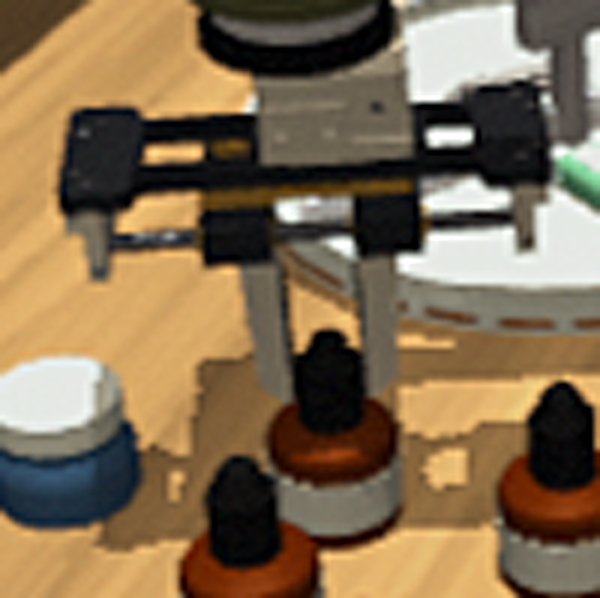

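The collar is held (27.5 mm opening, 10 N). The fingers reach about 23 mm less deep than stated, so I'll use TCP height 0.063 to grip a collar on the table. Next I'll lift and weigh.

Emit:
apply_moves(
  delta_pos=[
    [0,0,0],
    [0,0,-2],
    [0,0,-4],
    [0,0,-4],
    [0,0,-4],
    [0,0,0],
    [0,0,0],
    [0,0,0],
  ],
  twist=[0,0,0,0,0,0,0,0],
  squeeze=20,
)

```text
t: 12.22
tool_pos: [0.604, 0.2757, 0.2008]
orientation: [-1.694, -2.643, 0.005]
force: [0.1, -0.2, -2.6]
opening: 0.0273
gripper_force: 19.9
```

```bash
cat > w.py <<'E'
from h import *
F=[];T=[]
for i in range(8):
    c=robot.read_camera('top');s=robot.read_state();F.append(s['force']);T.append(s['joint_torque'][1:3])
F=np.array(F);print('force',F.mean(0),F.std(0),'torq',np.mean(T,0),np.std(T,0),s['opening'],s['gripper_force'],'calls t',s['t'])
amber(c)
E
python3 w.py; python3 - <<'E'
from h import *
x,y=DS[0];plan([(x,y,.195,yaw_radial(DS[0]))]);x,y=TS[0];plan([(x,y,.195,None)])
E
```

```text
force [-0.0917 -0.0956 -2.3676] [0.4472 0.3103 0.3295] torq [-66.7311 -50.5078] [0.3232 0.2153] 0.027390722942562958 19.932558238506317 calls t 12.625
at [0.6052 0.2761 0.203 ] yaw 2.002 q6 -0.080 t 12.6 tilt [-0.0003 -0.0001 -1.    ]
[[-4.3, -3.4, 0.1], [-4.2, -3.5, 0.1], [-4.1, -3.7, 0.1], [-4.0, -3.8, 0.1], [-3.8, -3.9, 0.1], [-3.8, -4.0, 0.2], [-3.6, -4.1, 0.1]] [np.float64(-0.03), np.float64(-0.03), np.float64(-0.03), np.float64(-0.03), np.float64(-0.02), np.float64(-0.03), np.float64(-0.02)]
at [0.6052 0.2761 0.203 ] yaw 2.002 q6 -0.080 t 12.6 tilt [-0.0003 -0.0001 -1.    ]
[[-4.7, -2.8, 0.1], [-4.7, -2.8, 0.1], [-4.7, -2.8, 0.1], [-4.7, -2.8, 0.1], [-4.7, -2.8, 0.1], [-4.7, -2.8, 0.1], [-4.7, -2.8, 0.1], [-4.7, -2.8, 0.0]] [0.0, -0.0, -0.0, -0.0, -0.0, -0.0, -0.0, -0.0]
[[-4.7, -2.8, 0.1], [-4.7, -2.8, 0.0]] [-0.0, -0.0]
```

B weighs about 240 g, so it goes on the deck.

Emit:
apply_moves(
  delta_pos=[
    [-4.3,-3.4,0.1],
    [-4.2,-3.5,0.1],
    [-4.1,-3.7,0.1],
    [-4.0,-3.8,0.1],
    [-3.8,-3.9,0.1],
    [-3.8,-4.0,0.2],
    [-3.6,-4.1,0.1],
    [0,0,0],
  ],
  twist=[-0.03,-0.03,-0.03,-0.03,-0.02,-0.03,-0.02,0],
)

```text
t: 13.62
tool_pos: [0.5126, -0.1003, 0.1955]
orientation: [1.443, 2.79, -0.002]
force: [0.1, 0.7, -1.4]
opening: 0.0279
gripper_force: 20.0
```

Emit:
apply_moves(
  delta_pos=[
    [0,0,3],
    [0,0,3],
    [0,0,3],
    [0,0,0.8],
    [0,0,0],
    [0,0,0],
  ],
  twist=[0,0,0,0,0,0],
)

```text
t: 14.38
tool_pos: [0.5147, -0.0969, 0.0989]
orientation: [1.435, 2.792, 0.001]
force: [0.5, -0.3, -2.4]
opening: 0.0274
gripper_force: 20.0
```

```bash
python3 st.py; python3 - <<'E'
from h import *
c=cam('side');save(c,'s3.png',(200,150,380,285),4.4)
c=cam('top');amber(c)
E
```

```text
14.375 [ 0.5147 -0.0969  0.0989] 2.192020920250828 -0.905302538298112 [ 0.5247 -0.2742 -2.4022] [-0.0441 -0.1173 -0.0273] 0.027418823749643925 19.99729335308075
amber [137.8008 197.3263] 236 [0.5955 0.3607]
amber [169.6337 239.4505] 273 [0.4985 0.2799]
amber [135.9962 265.2481] 266 [0.4368 0.3533]
amber [172.3772 273.6298] 289 [0.4201 0.2688]
```

View pics/s3.png

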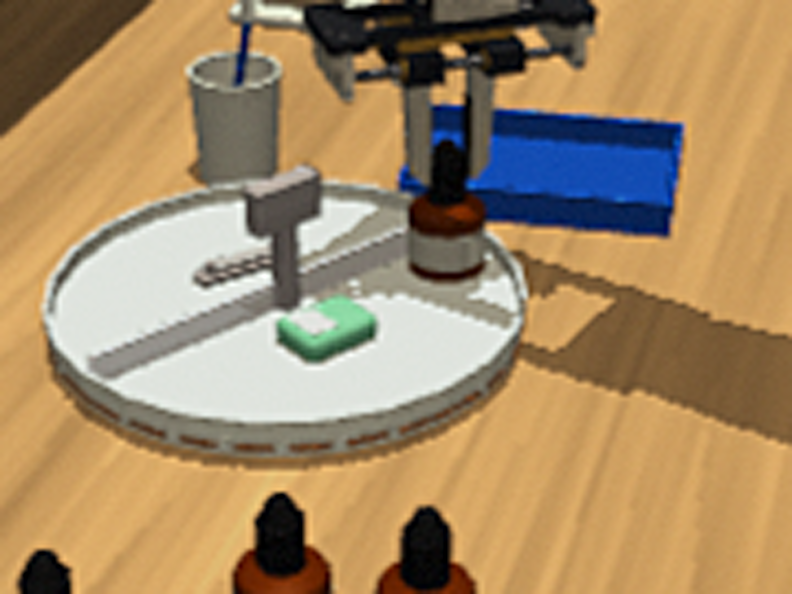

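The bottle, at (447,240), hangs just above the deck. It is in front of the divider and clear of the floss case at (327,328), so I'll lower it and release.

Emit:
apply_moves(
  delta_pos=[
    [0,0,0.6],
    [0,0,0.4],
    [0,0,0.2],
    [0,0,0],
  ],
  twist=[0,0,0,0],
)

```text
t: 14.98
tool_pos: [0.515, -0.097, 0.0881]
orientation: [1.435, 2.791, 0.002]
force: [-5.3, 3.2, 16.9]
opening: 0.0273
gripper_force: 20.1
```

```bash
python3 st.py
```

```text
14.975 [ 0.515  -0.097   0.0881] 2.191982943622984 -0.9055279155506387 [-5.3409  3.1928 16.8952] [ 0.5003  0.9818 -0.0012] 0.027274990897278233 20.08628100156784
```

Emit:
apply_moves(
  delta_pos=[
    [0,0,-0.1],
    [0,0,0],
    [0,0,0],
    [0,0,0],
    [0,0,-4],
    [0,0,-5],
    [0,0,-2],
    [0,0,0],
  ],
  twist=[0,0,0,0,0,0,0,0],
  gripper=5.5,
)

```text
t: 15.98
tool_pos: [0.5145, -0.0971, 0.1975]
orientation: [1.435, 2.791, 0.001]
force: [-0.4, -0.7, -0.5]
opening: 0.0549
gripper_force: 0.0
```

```bash
python3 - <<'E'
from h import *
x,y=BO['C'];plan([(x,y,.195,2.08)]);print('+down')
E
```

```text
at [ 0.5145 -0.0971  0.1975] yaw 2.192 q6 -0.906 t 16.0 tilt [ 0.0029 -0.0009 -1.    ]
[[4.5, 3.0, 0.0], [4.6, 2.9, 0.0], [4.6, 2.8, 0.1], [4.6, 2.7, 0.0], [4.7, 2.6, 0.1], [4.7, 2.6, 0.0], [4.8, 2.5, 0.1]] [np.float64(0.02), np.float64(0.02), np.float64(0.01), np.float64(0.02), np.float64(0.01), np.float64(0.02), np.float64(0.01)]
+down
```

Emit:
apply_moves(
  delta_pos=[
    [4.5,3.0,0.0],
    [4.6,2.9,0.0],
    [4.6,2.8,0.1],
    [4.6,2.7,0.0],
    [4.7,2.6,0.1],
    [4.7,2.6,0.0],
    [4.8,2.5,0.1],
    [0,0,0],
  ],
  twist=[0.02,0.02,0.01,0.02,0.01,0.02,0.01,0],
)

```text
t: 16.98
tool_pos: [0.4967, 0.283, 0.1898]
orientation: [-1.58, -2.711, 0.005]
force: [0.0, -0.8, 0.1]
opening: 0.055
gripper_force: 0.0
```

```bash
python3 - <<'E'
from h import *
x,y=BO['C'];plan([(x,y,.064,None)]);amber(cam('top'))
E
```

```text
at [0.4967 0.283  0.1898] yaw 2.086 q6 -0.088 t 17.0 tilt [-0.0044 -0.001  -1.    ]
[[-0.1, 0.0, 4.2], [-0.2, 0.1, 4.2], [-0.1, 0.0, 4.2]] [0.0, -0.0, -0.0]
amber [330.847  238.5299] 268 [ 0.5113 -0.0928]
amber [133.6378 266.4486] 185 [0.4339 0.3585]
```

Emit:
apply_moves(
  delta_pos=[
    [0,0,4],
    [0,0,4],
    [0,0,3],
    [0,0,2],
    [0,0,0],
  ],
  twist=[0,0,0,0,0],
)

```text
t: 17.65
tool_pos: [0.4976, 0.2786, 0.061]
orientation: [-1.588, -2.708, 0.006]
force: [-0.4, 0.3, 0.0]
opening: 0.0551
gripper_force: 0.0
```

Emit:
apply_moves(
  delta_pos=[
    [0,0,0],
    [0,0,0],
    [0,0,0],
    [0,0,0],
    [0,0,0],
    [0,0,0],
  ],
  twist=[0,0,0,0,0,0],
  gripper=2,
  squeeze=20,
)

```text
t: 18.4
tool_pos: [0.5, 0.2806, 0.0644]
orientation: [1.587, 2.71, 0.003]
force: [2.9, 0.5, 5.8]
opening: 0.0272
gripper_force: 20.0
```

Emit:
apply_moves(
  delta_pos=[
    [0,0,-2],
    [0,0,-4],
    [0,0,-4],
    [0,0,-4],
    [0,0,0],
    [0,0,0],
    [0,0,0],
  ],
  twist=[0,0,0,0,0,0,0],
)

```text
t: 19.27
tool_pos: [0.4978, 0.2795, 0.201]
orientation: [-1.587, -2.709, 0.005]
force: [1.0, -0.1, -3.0]
opening: 0.0279
gripper_force: 20.0
```

```bash
python3 w.py; python3 - <<'E'
from h import *
x,y=DS[1];plan([(x,y,.2,yaw_radial(DS[1]))]);x,y=TS[0];plan([(x,y,.2,1.6)])
E
```

```text
force [ 0.2004  0.2098 -2.4131] [0.6931 0.5255 0.4687] torq [-53.4528 -50.2092] [0.23   0.1675] 0.027371982476441802 19.96961385011673 calls t 19.675
amber [330.9216 238.5672] 268 [ 0.5112 -0.093 ]
amber [134.4271 265.8392] 199 [0.4353 0.3568]
at [0.4989 0.2801 0.203 ] yaw 2.082 q6 -0.089 t 19.7 tilt [-0.0003 -0.0001 -1.    ]
[[-4.4, -2.8, 0.1], [-4.6, -2.5, 0.0], [-4.8, -2.1, 0.1], [-5.0, -1.8, 0.0], [-5.1, -1.4, 0.1], [-5.2, -1.1, 0.0]] [np.float64(0.07), np.float64(0.08), np.float64(0.07), np.float64(0.08), np.float64(0.07), np.float64(0.08)]
at [0.4989 0.2801 0.203 ] yaw 2.082 q6 -0.089 t 19.7 tilt [-0.0003 -0.0001 -1.    ]
[[-5.0, -2.3, 0.0], [-5.1, -2.0, 0.0], [-5.2, -1.7, 0.0], [-5.3, -1.5, 0.0], [-5.4, -1.2, 0.1], [-5.4, -0.9, 0.0], [-5.5, -0.7, 0.1], [-5.5, -0.4, 0.0]] [np.float64(0.05), np.float64(0.05), np.float64(0.05), np.float64(0.05), np.float64(0.05), np.float64(0.05), np.float64(0.05), np.float64(0.04)]
[[-5.5, -0.2, 0.1], [-5.5, 0.1, 0.0]] [np.float64(0.05), np.float64(0.04)]
```

C weighs about 246 g, so it also goes on the deck, at spot 1.

Emit:
apply_moves(
  delta_pos=[
    [-4.4,-2.8,0.1],
    [-4.6,-2.5,0.0],
    [-4.8,-2.1,0.1],
    [-5.0,-1.8,0.0],
    [-5.1,-1.4,0.1],
    [-5.2,-1.1,0.0],
    [0,0,0],
    [0,0,0],
  ],
  twist=[0.07,0.08,0.07,0.08,0.07,0.08,0,0],
)

```text
t: 20.68
tool_pos: [0.481, -0.0354, 0.2004]
orientation: [-2.153, -2.288, -0.001]
force: [0.4, -0.0, -2.9]
opening: 0.0274
gripper_force: 20.0
```

Emit:
apply_moves(
  delta_pos=[
    [0,0,3],
    [0,0,3],
    [0,0,3],
    [0,0,1],
    [0,0,0],
    [0,0,0],
  ],
  twist=[0,0,0,0,0,0],
)

```text
t: 21.42
tool_pos: [0.4821, -0.0352, 0.1018]
orientation: [2.151, 2.288, 0.002]
force: [-0.6, 0.4, -2.6]
opening: 0.0273
gripper_force: 20.0
```

```bash
python3 st.py;  python3 - <<'E'
from h import *
amber(cam('top'))
E
```

```text
21.425 [ 0.4821 -0.0352  0.1018] 1.6325524495956336 -0.240905635414529 [-0.6275  0.4036 -2.6443] [-0.0073 -0.083   0.0407] 0.02733354862182371 19.991094768047333
amber [137.9348 197.3174] 230 [0.5955 0.3604]
amber [136.3115 265.2808] 260 [0.4367 0.3526]
amber [172.3828 273.6414] 290 [0.4201 0.2688]
```

Emit:
apply_moves(
  delta_pos=[
    [0,0,0.6],
    [0,0,0.4],
    [0,0,0.3],
    [0,0,0],
  ],
  twist=[0,0,0,0],
)

```text
t: 21.98
tool_pos: [0.4819, -0.0357, 0.0881]
orientation: [2.152, 2.287, 0.002]
force: [-0.2, -1.2, 3.8]
opening: 0.0272
gripper_force: 20.0
```

```bash
python3 st.py
```

```text
21.975 [ 0.4819 -0.0357  0.0881] 1.631584991749934 -0.24093022012956442 [-0.2132 -1.1627  3.8489] [-0.0518 -0.0993  0.012 ] 0.02723448915463584 20.001463294029236
```

Emit:
apply_moves(
  delta_pos=[
    [0,0,0],
    [0,0,0],
    [0,0,0],
    [0,0,0],
    [0,0,-4],
    [0,0,-5],
    [0,0,-2],
    [0,0,0],
  ],
  twist=[0,0,0,0,0,0,0,0],
  gripper=5.5,
)

```text
t: 22.98
tool_pos: [0.4823, -0.0357, 0.1992]
orientation: [2.15, 2.286, 0.003]
force: [-0.7, 0.0, -0.4]
opening: 0.055
gripper_force: 0.0
```

```bash
python3 - <<'E'
from h import *
x,y=BO['E'];plan([(x,y,.195,2.14)])
E
```

```text
at [ 0.4823 -0.0357  0.1992] yaw 1.632 q6 -0.241 t 23.0 tilt [ 0.0039 -0.0007 -1.    ]
[[5.1, -0.7, 0.1], [5.2, -0.3, 0.1], [5.2, 0.2, 0.1], [5.1, 0.6, 0.0], [5.1, 1.0, 0.1], [4.9, 1.5, 0.0]] [np.float64(-0.08), np.float64(-0.09), np.float64(-0.08), np.float64(-0.09), np.float64(-0.08), np.float64(-0.09)]
```

Emit:
apply_moves(
  delta_pos=[
    [5.1,-0.7,0.1],
    [5.2,-0.3,0.1],
    [5.2,0.2,0.1],
    [5.1,0.6,0.0],
    [5.1,1.0,0.1],
    [4.9,1.5,0.0],
    [0,0,0],
    [0,0,0],
  ],
  twist=[-0.08,-0.09,-0.08,-0.09,-0.08,-0.09,0,0],
)

```text
t: 23.98
tool_pos: [0.4199, 0.2682, 0.1916]
orientation: [-1.505, -2.756, 0.004]
force: [-1.0, -0.2, -0.3]
opening: 0.0555
gripper_force: 0.0
```

Emit:
apply_moves(
  delta_pos=[
    [0,0,4],
    [0,0,4],
    [0,0,3],
    [0,0,2.1],
    [0,0,0],
  ],
  twist=[0,0,0,0,0],
)

```text
t: 24.6
tool_pos: [0.4193, 0.2664, 0.0599]
orientation: [-1.508, -2.753, 0.006]
force: [-0.4, 0.2, 0.7]
opening: 0.055
gripper_force: 0.0
```

Emit:
apply_moves(
  delta_pos=[
    [0,0,0],
    [0,0,0],
    [0,0,0],
    [0,0,0],
    [0,0,0],
    [0,0,0],
  ],
  twist=[0,0,0,0,0,0],
  gripper=2,
  squeeze=20,
)

```text
t: 25.35
tool_pos: [0.4214, 0.2692, 0.063]
orientation: [1.505, 2.756, 0.002]
force: [0.6, 0.4, 6.5]
opening: 0.0273
gripper_force: 20.0
```

Emit:
apply_moves(
  delta_pos=[
    [0,0,-2],
    [0,0,-4],
    [0,0,-4],
    [0,0,-4],
    [0,0,0],
    [0,0,0],
    [0,0,0],
  ],
  twist=[0,0,0,0,0,0,0],
)

```text
t: 26.22
tool_pos: [0.4195, 0.2683, 0.2001]
orientation: [-1.505, -2.755, 0.005]
force: [-0.6, 1.5, -1.4]
opening: 0.0275
gripper_force: 20.0
```

```bash
python3 w.py; python3 - <<'E'
from h import *
x,y=DS[2];plan([(x,y,.2,yaw_radial(DS[2]))]);x,y=TS[0];plan([(x,y,.2,1.6)])
E
```

```text
force [-0.1027 -0.0614 -1.039 ] [0.3651 0.3863 0.4145] torq [-42.2487 -49.5213] [0.1585 0.1279] 0.027647172349351205 19.99297320842743 calls t 26.625
amber [141.245  195.1523] 151 [0.6009 0.353 ]
amber [317.3748 244.8458] 603 [ 0.4957 -0.0617]
at [0.4206 0.2688 0.2021] yaw 2.142 q6 -0.105 t 26.6 tilt [-0.0002 -0.0001 -1.    ]
[[-3.4, -0.8, 0.0], [-3.4, -0.2, 0.0], [-3.4, 0.4, 0.0], [-3.3, 0.9, 0.1], [-3.1, 1.5, 0.0], [-2.8, 1.9, 0.1], [-2.5, 2.4, 0.0]] [np.float64(0.16), np.float64(0.17), np.float64(0.16), np.float64(0.17), np.float64(0.16), np.float64(0.17), np.float64(0.16)]
at [0.4206 0.2688 0.2021] yaw 2.142 q6 -0.105 t 26.6 tilt [-0.0002 -0.0001 -1.    ]
[[-5.2, -1.8, 0.0], [-5.3, -1.6, 0.0], [-5.4, -1.3, 0.0], [-5.4, -1.0, 0.0], [-5.5, -0.7, 0.0], [-5.5, -0.4, 0.0], [-5.5, -0.1, 0.1], [-5.5, 0.2, 0.0]] [np.float64(0.05), np.float64(0.05), np.float64(0.06), np.float64(0.05), np.float64(0.06), np.float64(0.05), np.float64(0.06), np.float64(0.05)]
[[-5.5, 0.5, 0.1], [-5.4, 0.8, 0.0]] [np.float64(0.06), np.float64(0.05)]
```

E weighs about 106 g, so it goes in the tray.

Emit:
apply_moves(
  delta_pos=[
    [-5.2,-1.8,0.0],
    [-5.3,-1.6,0.0],
    [-5.4,-1.3,0.0],
    [-5.4,-1.0,0.0],
    [-5.5,-0.7,0.0],
    [-5.5,-0.4,0.0],
    [-5.5,-0.1,0.1],
    [-5.5,0.2,0.0],
  ],
  twist=[0.05,0.05,0.06,0.05,0.06,0.05,0.06,0.05],
)

```text
t: 27.62
tool_pos: [0.5221, -0.1628, 0.2013]
orientation: [2.062, 2.37, 0.0]
force: [0.5, -0.4, -0.7]
opening: 0.0272
gripper_force: 20.0
```

Emit:
apply_moves(
  delta_pos=[
    [-5.5,0.5,0.1],
    [-5.4,0.8,0],
    [0,0,0],
    [0,0,0],
  ],
  twist=[0.06,0.05,0,0],
)

```text
t: 28.12
tool_pos: [0.5467, -0.2676, 0.1998]
orientation: [-2.186, -2.255, -0.0]
force: [0.8, 0.1, -1.1]
opening: 0.0276
gripper_force: 20.0
```

Emit:
apply_moves(
  delta_pos=[
    [0,0,3.5],
    [0,0,3.5],
    [0,0,3],
    [0,0,2],
    [0,0,0],
    [0,0,0],
  ],
  twist=[0,0,0,0,0,0],
)

```text
t: 28.88
tool_pos: [0.5477, -0.2678, 0.0816]
orientation: [2.185, 2.255, 0.001]
force: [-0.2, 0.4, -0.2]
opening: 0.0277
gripper_force: 20.0
```

```bash
python3 st.py;  python3 - <<'E'
from h import *
amber(cam('top'))
E
```

```text
28.875 [ 0.5477 -0.2678  0.0816] 1.6023207333029998 -0.5705291269223286 [-0.1718  0.3685 -0.214 ] [-0.0328 -0.0906  0.0063] 0.02766284923918406 19.99809890985489
amber [137.8008 197.2458] 236 [0.5957 0.3607]
amber [317.3317 244.9287] 603 [ 0.4955 -0.0616]
amber [136.0265 265.2273] 264 [0.4368 0.3532]
```

Contact is expected at about 0.068.

Emit:
apply_moves(
  delta_pos=[
    [0,0,0.6],
    [0,0,0.4],
    [0,0,0.3],
    [0,0,0],
  ],
  twist=[0,0,0,0],
)

```text
t: 29.42
tool_pos: [0.547, -0.2678, 0.0676]
orientation: [-2.187, -2.255, -0.0]
force: [-1.0, 1.0, 2.4]
opening: 0.0273
gripper_force: 20.0
```

```bash
python3 st.py
```

```text
29.425 [ 0.547  -0.2678  0.0676] 1.6017016755833198 -0.5705099186297737 [-0.9533  0.9642  2.3997] [ 0.1488  0.2106 -0.0262] 0.027253059332120258 19.9989715218544
```

Emit:
apply_moves(
  delta_pos=[
    [0,0,0],
    [0,0,0],
    [0,0,0],
    [0,0,0],
    [0,0,-4],
    [0,0,-5],
    [0,0,-4],
    [0,0,0],
  ],
  twist=[0,0,0,0,0,0,0,0],
  gripper=5.5,
)

```text
t: 30.42
tool_pos: [0.5492, -0.2692, 0.2023]
orientation: [2.181, 2.25, 0.003]
force: [0.5, 0.6, 0.2]
opening: 0.0551
gripper_force: 0.0
```

```bash
python3 - <<'E'
from h import *
plan([(.4378,.3543,.195,2.25)])
E
```

```text
at [ 0.5492 -0.2692  0.2023] yaw 1.602 q6 -0.571 t 30.4 tilt [ 0.007  -0.0042 -1.    ]
[[5.7, -0.8, 0.1], [5.7, -0.5, 0.1], [5.8, -0.2, 0.1], [5.8, 0.2, 0.1], [5.7, 0.5, 0.0], [5.7, 0.9, 0.1], [5.6, 1.2, 0.0], [5.5, 1.6, 0.1]] [np.float64(-0.06), np.float64(-0.06), np.float64(-0.06), np.float64(-0.06), np.float64(-0.06), np.float64(-0.06), np.float64(-0.06), np.float64(-0.06)]
[[5.4, 1.9, 0.0], [5.4, 2.2, 0.1], [5.2, 2.5, 0.0]] [np.float64(-0.06), np.float64(-0.05), np.float64(-0.06)]
```

Emit:
apply_moves(
  delta_pos=[
    [5.7,-0.8,0.1],
    [5.7,-0.5,0.1],
    [5.8,-0.2,0.1],
    [5.8,0.2,0.1],
    [5.7,0.5,0.0],
    [5.7,0.9,0.1],
    [5.6,1.2,0.0],
    [5.5,1.6,0.1],
  ],
  twist=[-0.06,-0.06,-0.06,-0.06,-0.06,-0.06,-0.06,-0.06],
)

```text
t: 31.42
tool_pos: [0.4647, 0.1869, 0.1901]
orientation: [-1.585, -2.712, 0.001]
force: [1.1, -0.6, 0.0]
opening: 0.0548
gripper_force: 0.0
```

Emit:
apply_moves(
  delta_pos=[
    [5.4,1.9,0],
    [5.4,2.2,0.1],
    [5.2,2.5,0],
    [0,0,0],
    [0,0,0],
    [0,0,0],
  ],
  twist=[-0.06,-0.05,-0.06,0,0,0],
)

```text
t: 32.17
tool_pos: [0.4357, 0.3545, 0.1898]
orientation: [-1.355, -2.834, 0.001]
force: [-0.1, -0.3, -0.1]
opening: 0.055
gripper_force: 0.0
```

```bash
python3 - <<'E'
from h import *
amber(cam('top'));plan([(.4378,.3543,.064,None)])
E
```

```text
amber [137.3992 196.9924] 263 [0.5963 0.3617]
amber [401.7918 226.8327] 245 [ 0.5435 -0.2588]
amber [317.4865 244.7778] 594 [ 0.4958 -0.062 ]
amber [138.9213 263.2809] 178 [0.4415 0.3469]
at [0.4358 0.3545 0.19  ] yaw 2.250 q6 -0.087 t 32.2 tilt [-0.0002 -0.0004 -1.    ]
[[-0.0, 0.0, 4.2], [-0.1, 0.1, 4.2], [-0.0, 0.0, 4.2]] [0.0, -0.0, -0.0]
```

Emit:
apply_moves(
  delta_pos=[
    [0,0.1,4],
    [-0.1,0,4],
    [0,0,3],
    [0,0,1.6],
    [0,0,0],
  ],
  twist=[0,0,0,0,0],
)

```text
t: 32.85
tool_pos: [0.4365, 0.3547, 0.0635]
orientation: [-1.353, -2.834, 0.003]
force: [0.6, -0.3, 0.2]
opening: 0.0551
gripper_force: 0.0
```

Emit:
apply_moves(
  delta_pos=[
    [0,0,0],
    [0,0,0],
    [0,0,0],
    [0,0,0],
    [0,0,0],
    [0,0,0],
  ],
  twist=[0,0,0,0,0,0],
  gripper=2,
  squeeze=20,
)

```text
t: 33.6
tool_pos: [0.4376, 0.3563, 0.0652]
orientation: [1.352, 2.835, 0.003]
force: [2.0, 0.7, 5.4]
opening: 0.0272
gripper_force: 20.0
```

Emit:
apply_moves(
  delta_pos=[
    [0,0,-2],
    [0,0,-4],
    [0,0,-4],
    [0,0,-4],
    [0,0,0],
    [0,0,0],
    [0,0,0],
  ],
  twist=[0,0,0,0,0,0,0],
)

```text
t: 34.48
tool_pos: [0.4357, 0.3549, 0.2021]
orientation: [-1.351, -2.834, 0.005]
force: [-0.0, 0.2, -2.3]
opening: 0.0275
gripper_force: 20.0
```

```bash
python3 w.py; python3 - <<'E'
from h import *
c=load('top');save(c,'tr.png',(265,180,465,310),4)
x,y=DS[2];plan([(x,y,.2,yaw_radial(DS[2]))]);x,y=TS[3];plan([(x,y,.2,1.6)])
E
```

```text
force [-0.1179  0.1349 -1.8622] [0.6042 0.6613 0.5161] torq [-51.9819 -50.0458] [0.2227 0.1647] 0.027600413384767406 19.97205823659897 calls t 34.875
amber [137.8766 197.2681] 235 [0.5957 0.3605]
amber [401.7642 226.8537] 246 [ 0.5434 -0.2588]
amber [317.5587 244.7265] 596 [ 0.496  -0.0622]
at [0.4367 0.3556 0.204 ] yaw 2.252 q6 -0.089 t 34.9 tilt [-0.0003 -0.0003 -1.    ]
[[-3.6, -1.8, 0.0], [-3.8, -1.2, 0.1], [-3.9, -0.6, 0.0], [-4.0, 0.0, 0.1], [-4.0, 0.7, 0.0], [-3.8, 1.3, 0.1], [-3.5, 1.8, 0.0], [-3.2, 2.3, 0.1]] [np.float64(0.16), np.float64(0.16), np.float64(0.16), np.float64(0.16), np.float64(0.16), np.float64(0.15), np.float64(0.16), np.float64(0.15)]
at [0.4367 0.3556 0.204 ] yaw 2.252 q6 -0.089 t 34.9 tilt [-0.0003 -0.0003 -1.    ]
[[-4.2, -3.4, 0.0], [-4.4, -3.2, 0.0], [-4.5, -3.0, 0.0], [-4.7, -2.8, 0.0], [-4.8, -2.5, 0.0], [-4.9, -2.3, 0.0], [-5.0, -2.0, 0.1], [-5.1, -1.8, 0.0]] [np.float64(0.05), np.float64(0.05), np.float64(0.05), np.float64(0.05), np.float64(0.05), np.float64(0.05), np.float64(0.05), np.float64(0.05)]
[[-5.2, -1.5, 0.1], [-5.3, -1.3, 0.0], [-5.3, -1.0, 0.1], [-5.3, -0.7, 0.0], [-5.4, -0.4, 0.1]] [np.float64(0.05), np.float64(0.05), np.float64(0.05), np.float64(0.05), np.float64(0.05)]
```

View pics/tr.png

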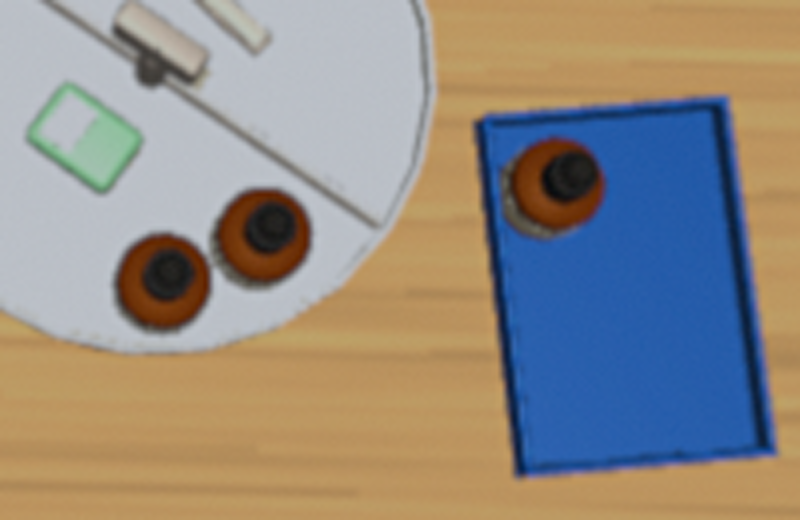

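The two deck bottles, at (163,282) and (262,235), and the tray bottle at (558,185) all stand upright. D reads about 190 g, which is borderline, so I'll take more samples.

```bash
python3 - <<'E'
from h import *
F=[]
for i in range(32):
    robot.read_camera('top');F.append(robot.read_state()['force'][2])
print(np.mean(F),np.std(F),np.std(F)/32**.5)
E
```

```text
-2.069679064002134 0.5449500549823176 0.09633446982149467
```

D weighs about 207 g, so it goes on the deck at spot 2.

Emit:
apply_moves(
  delta_pos=[
    [-3.6,-1.8,0.0],
    [-3.8,-1.2,0.1],
    [-3.9,-0.6,0.0],
    [-4.0,0.0,0.1],
    [-4.0,0.7,0.0],
    [-3.8,1.3,0.1],
    [-3.5,1.8,0.0],
    [-3.2,2.3,0.1],
  ],
  twist=[0.16,0.16,0.16,0.16,0.16,0.15,0.16,0.15],
)

```text
t: 37.48
tool_pos: [0.5031, 0.0422, 0.2005]
orientation: [2.767, 1.488, 0.001]
force: [1.2, 0.6, -2.7]
opening: 0.0271
gripper_force: 20.0
```

Emit:
apply_moves(
  delta_pos=[
    [0,0,0],
    [0,0,0],
    [0,0,0],
  ],
  twist=[0,0,0],
)

```text
t: 37.85
tool_pos: [0.5027, 0.0445, 0.2003]
orientation: [-2.761, -1.498, -0.0]
force: [0.3, -0.7, -1.5]
opening: 0.0274
gripper_force: 20.0
```

```bash
python3 - <<'E'
from h import *
x,y=DS[2];plan([(x,y,.1,None)]);print(DS[2])
E
```

```text
at [0.5027 0.0445 0.2003] yaw 0.994 q6 0.563 t 37.9 tilt [ 0.      0.0003 -1.    ]
[[-0.1, 0.1, 5.0], [-0.0, 0.0, 5.0]] [0.0, -0.0]
[0.503  0.0428]
```

Emit:
apply_moves(
  delta_pos=[
    [-0.1,0.1,3],
    [0,0,3],
    [0,0,3],
    [0,0,1],
    [0,0,0.5],
    [0,0,0.4],
    [0,0,0.3],
    [0,0,0],
  ],
  twist=[0,0,0,0,0,0,0,0],
)

```text
t: 38.85
tool_pos: [0.504, 0.0421, 0.0892]
orientation: [2.762, 1.494, 0.003]
force: [0.8, -0.3, 1.1]
opening: 0.0277
gripper_force: 20.0
```

```bash
python3 st.py
```

```text
38.85 [0.504  0.0421 0.0892] 0.9918073079053994 0.5608992411540248 [ 0.8472 -0.2899  1.1185] [ 0.0023 -0.1017  0.0173] 0.027715696994017994 19.981311857700348
```

Contact. I'll release, rise and go to A, with yaw 2.1.

Emit:
apply_moves(
  delta_pos=[
    [0,0,0],
    [0,0,0],
    [0,0,0],
    [0,0,0],
    [0,0,-4],
    [0,0,-5],
    [0,0,-2],
    [0,0,0],
  ],
  twist=[0,0,0,0,0,0,0,0],
  gripper=5.5,
)

```text
t: 39.85
tool_pos: [0.5045, 0.0421, 0.2003]
orientation: [2.761, 1.494, 0.006]
force: [0.3, 0.6, -1.0]
opening: 0.055
gripper_force: 0.0
```

```bash
python3 - <<'E'
from h import *
plan([(.5996,.3624,.195,2.1)]);amber(cam('top'))
E
```

```text
at [0.5045 0.0421 0.2003] yaw 0.992 q6 0.561 t 39.9 tilt [ 0.0041 -0.0001 -1.    ]
[[4.6, -1.4, 0.1], [4.7, -0.6, 0.1], [4.8, 0.1, 0.1], [4.7, 0.9, 0.1], [4.5, 1.6, 0.0], [4.1, 2.4, 0.1], [3.8, 2.9, 0.0]] [np.float64(-0.16), np.float64(-0.16), np.float64(-0.16), np.float64(-0.16), np.float64(-0.16), np.float64(-0.15), np.float64(-0.16)]
amber [137.7191 197.3404] 235 [0.5955 0.3609]
amber [401.7918 226.8327] 245 [ 0.5435 -0.2588]
amber [333.9202 239.2393] 163 [ 0.5098 -0.1   ]
```

Emit:
apply_moves(
  delta_pos=[
    [4.6,-1.4,0.1],
    [4.7,-0.6,0.1],
    [4.8,0.1,0.1],
    [4.7,0.9,0.1],
    [4.5,1.6,0.0],
    [4.1,2.4,0.1],
    [3.8,2.9,0.0],
    [0,0,0],
  ],
  twist=[-0.16,-0.16,-0.16,-0.16,-0.16,-0.15,-0.16,0],
)

```text
t: 40.9
tool_pos: [0.5963, 0.3652, 0.1886]
orientation: [-1.552, -2.727, 0.007]
force: [-0.2, -0.2, -0.4]
opening: 0.0548
gripper_force: 0.0
```

Emit:
apply_moves(
  delta_pos=[
    [0,0,0],
    [0,0,0],
  ],
  twist=[0,0],
)

```text
t: 41.15
tool_pos: [0.5978, 0.3615, 0.1928]
orientation: [-1.563, -2.725, 0.001]
force: [-0.2, -0.3, -0.0]
opening: 0.055
gripper_force: 0.0
```

```bash
python3 - <<'E'
from h import *
plan([(.5996,.3624,.064,2.1)]);amber(cam('top'))
E
```

```text
at [0.5978 0.3615 0.1928] yaw 2.100 q6 -0.058 t 41.1 tilt [-0.0007 -0.0006 -1.    ]
[[-0.0, 0.1, 4.3], [-0.0, 0.1, 4.3], [-0.0, 0.0, 4.3]] [np.float64(-0.0), np.float64(-0.0), np.float64(-0.0)]
amber [401.7642 226.8537] 246 [ 0.5434 -0.2588]
amber [271.9928 239.065 ] 277 [0.5062 0.0436]
amber [317.6848 244.6354] 587 [ 0.4962 -0.0624]
```

Emit:
apply_moves(
  delta_pos=[
    [0,0.1,4],
    [0,0.1,4],
    [0,0,3],
    [0,0,1.9],
    [0,0,0],
  ],
  twist=[0,0,0,0,0],
)

```text
t: 41.82
tool_pos: [0.5988, 0.3627, 0.0629]
orientation: [-1.561, -2.725, 0.003]
force: [0.2, 0.7, 0.2]
opening: 0.0548
gripper_force: 0.0
```

Emit:
apply_moves(
  delta_pos=[
    [0,0,0],
    [0,0,0],
    [0,0,0],
    [0,0,0],
    [0,0,0],
    [0,0,0],
  ],
  twist=[0,0,0,0,0,0],
  gripper=2,
  squeeze=20,
)

```text
t: 42.58
tool_pos: [0.6006, 0.3643, 0.0654]
orientation: [1.56, 2.725, 0.003]
force: [2.1, 0.7, 4.9]
opening: 0.0273
gripper_force: 20.0
```

Emit:
apply_moves(
  delta_pos=[
    [0,0,-2],
    [0,0,-4],
    [0,0,-4],
    [0,0,-4],
    [0,0,0],
    [0,0,0],
    [0,0,0],
  ],
  twist=[0,0,0,0,0,0,0],
)

```text
t: 43.45
tool_pos: [0.5985, 0.3631, 0.2015]
orientation: [-1.56, -2.724, 0.006]
force: [0.5, 0.0, -1.7]
opening: 0.0272
gripper_force: 20.0
```

```bash
python3 w.py; python3 - <<'E'
from h import *
x,y=DS[4];plan([(x,y,.2,yaw_radial(DS[4]))]);x,y=TS[3];plan([(x,y,.2,1.6)])
E
```

```text
force [-0.256  -0.1949 -1.9049] [0.5566 0.3844 0.3869] torq [-71.6265 -50.5348] [0.3436 0.2189] 0.02770970196420391 19.97707039117813 calls t 43.85
amber [401.9563 226.631 ] 252 [ 0.5439 -0.2592]
amber [272.1194 239.1007] 268 [0.5061 0.0433]
amber [317.5042 244.7956] 597 [ 0.4958 -0.062 ]
at [0.5997 0.3637 0.204 ] yaw 2.102 q6 -0.059 t 43.9 tilt [-0.0002 -0.0001 -1.    ]
[[-5.0, -2.3, 0.1], [-4.6, -3.1, 0.1], [-4.0, -3.8, 0.1], [-3.2, -4.4, 0.1], [-2.4, -5.0, 0.0]] [np.float64(-0.17), np.float64(-0.18), np.float64(-0.17), np.float64(-0.18), np.float64(-0.17)]
at [0.5997 0.3637 0.204 ] yaw 2.102 q6 -0.059 t 43.9 tilt [-0.0002 -0.0001 -1.    ]
[[-4.1, -3.9, 0.0], [-4.2, -3.7, 0.0], [-4.4, -3.5, 0.0], [-4.5, -3.3, 0.0], [-4.6, -3.2, 0.0], [-4.8, -3.0, 0.1], [-4.9, -2.8, 0.0], [-5.0, -2.6, 0.1]] [np.float64(0.04), np.float64(0.04), np.float64(0.04), np.float64(0.04), np.float64(0.04), np.float64(0.04), np.float64(0.04), np.float64(0.04)]
[[-5.1, -2.4, 0.0], [-5.2, -2.2, 0.1], [-5.2, -2.0, 0.0], [-5.3, -1.8, 0.1], [-5.4, -1.5, 0.0]] [np.float64(0.04), np.float64(0.04), np.float64(0.03), np.float64(0.04), np.float64(0.03)]
```

```bash
python3 - <<'E'
from h import *
F=[]
for i in range(36):
    robot.read_camera('top');F.append(robot.read_state()['force'][2])
print(np.mean(F),np.std(F),np.std(F)/6)
E
```

```text
-2.0338016768207794 0.3976052992365264 0.06626754987275439
```

A weighs about 205 g, so it goes on the deck at spot 4.

Emit:
apply_moves(
  delta_pos=[
    [-5.0,-2.3,0.1],
    [-4.6,-3.1,0.1],
    [-4.0,-3.8,0.1],
    [-3.2,-4.4,0.1],
    [-2.4,-5.0,0.0],
    [0,0,0],
    [0,0,0],
    [0,0,0],
  ],
  twist=[-0.17,-0.18,-0.17,-0.18,-0.17,0,0,0],
)

```text
t: 46.65
tool_pos: [0.6296, 0.0913, 0.2002]
orientation: [-0.266, -3.13, -0.001]
force: [1.6, 0.1, -2.4]
opening: 0.0274
gripper_force: 20.0
```

```bash
python3 - <<'E'
from h import *
x,y=DS[4];plan([(x,y,.0892,None)]);print(DS[4])
E
```

```text
at [0.6296 0.0913 0.2002] yaw 2.972 q6 -1.338 t 46.6 tilt [-0.      0.0004 -1.    ]
[[-0.0, -0.1, 5.6], [-0.1, -0.1, 5.5]] [0.0, -0.0]
[0.63   0.0896]
```

Emit:
apply_moves(
  delta_pos=[
    [0,-0.1,3],
    [0,0,3],
    [0,0,3],
    [0,0,1],
    [0,0,0.5],
    [0,0,0.4],
    [0,0,0.2],
    [0,0,0],
  ],
  twist=[0,0,0,0,0,0,0,0],
)

```text
t: 47.65
tool_pos: [0.6305, 0.089, 0.0906]
orientation: [0.266, 3.128, 0.001]
force: [0.2, 0.3, 2.1]
opening: 0.0273
gripper_force: 20.0
```

```bash
python3 st.py
```

```text
47.65 [0.6305 0.089  0.0906] 2.9717132469657783 -1.3413100092736037 [0.2261 0.2516 2.1377] [ 0.1055 -0.0952 -0.0326] 0.02726258548508194 20.0007301568985
```

Contact. I'll release, rise and back away toward the start side.

Emit:
apply_moves(
  delta_pos=[
    [0,0,0],
    [0,0,0],
    [0,0,0],
    [0,0,0],
    [0,0,-4],
    [0,0,-5],
    [0,0,-4],
    [0,0,0],
  ],
  twist=[0,0,0,0,0,0,0,0],
  gripper=5.5,
)

```text
t: 48.65
tool_pos: [0.6321, 0.0891, 0.2245]
orientation: [0.266, 3.122, 0.002]
force: [0.8, -0.1, 0.4]
opening: 0.0548
gripper_force: 0.0
```

Emit:
apply_moves(
  delta_pos=[
    [0,6,0],
    [0,6,0],
    [0,6,0],
    [0,6,0],
    [0,0,0],
    [0,0,0],
    [0,0,0],
    [0,0,0],
  ],
  twist=[0,0,0,0,0,0,0,0],
)

```text
t: 49.65
tool_pos: [0.6705, 0.324, 0.2199]
orientation: [0.269, 3.129, 0.0]
force: [0.3, 0.1, 0.7]
opening: 0.0551
gripper_force: 0.0
```

```bash
python3 st.py; python3 - <<'E'
from h import *
c=cam('top');amber(c);s=cam('side')
a=cv2.resize(c['frame'][115:315,95:465],None,fx=2.1,fy=2.1,interpolation=cv2.INTER_CUBIC)
b=cv2.resize(s['frame'][150:265,190:380],None,fx=1.5,fy=1.5,interpolation=cv2.INTER_CUBIC)
im=np.zeros((a.shape[0]+b.shape[0],a.shape[1],3),np.uint8);im[:a.shape[0]]=a;im[a.shape[0]:,:b.shape[1]]=b
cv2.imwrite('pics/fin.png',im[...,::-1]);print(im.shape)
E
```

```text
49.65 [0.6705 0.324  0.2199] 2.9700655261368825 -1.0178474637877313 [0.3072 0.1163 0.6852] [-0.032  -0.1798  0.0127] 0.055094561187583865 0.0
amber [252.8056 189.1548] 252 [0.6231 0.092 ]
amber [401.7409 226.8785] 247 [ 0.5433 -0.2587]
amber [271.4185 239.063 ] 270 [0.5061 0.0449]
amber [317.2631 244.7774] 593 [ 0.4958 -0.0615]
(592, 777, 3)
```

View pics/fin.png

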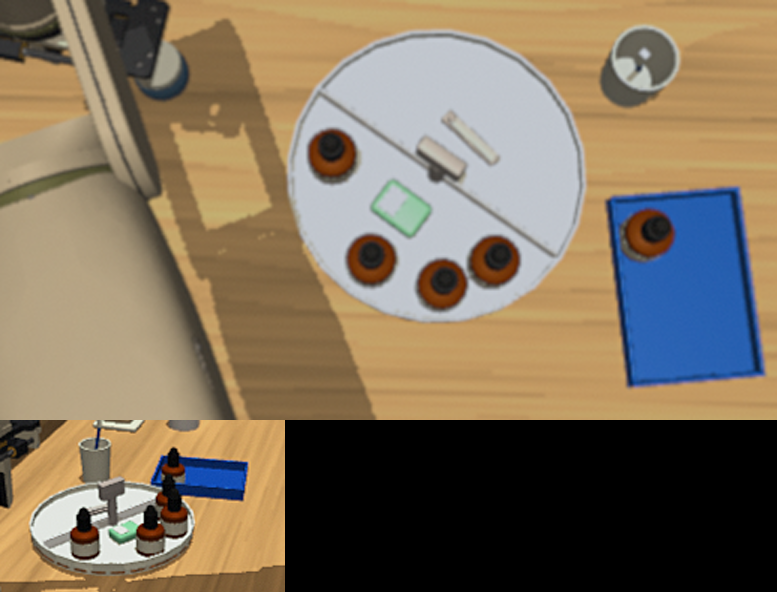

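All five bottles stand where they should. The divider's slope looks slightly different from when I released the knob, so I'll check the angle with a line fit.

```bash
python3 - <<'E'
from h import *
c=load('top');g=cv2.cvtColor(c['frame'],cv2.COLOR_RGB2GRAY).astype(float)
def fit(im,A,B):
    g=cv2.GaussianBlur(cv2.cvtColor(im,cv2.COLOR_RGB2GRAY).astype(np.float32),(3,3),0)
    A,B=np.array(A,float),np.array(B,float);n=np.array([-(B-A)[1],(B-A)[0]]);n/=np.linalg.norm(n);P=[]
    for t in np.linspace(.04,.96,80):
        if .38<t<.66: continue
        q=A+t*(B-A);o=np.arange(-3,3.1,.25);pp=q+o[:,None]*n
        v=cv2.remap(g,pp[:,0].astype(np.float32),pp[:,1].astype(np.float32),1).ravel();w=np.clip(np.median(v)-v,0,None)
        if w.max()>8: P.append(q+n*(w@o/w.sum()))
    W=np.array([ray(c,*p,.048)[:2] for p in P]);x0,y0=W.mean(0)
    u=np.linalg.svd(W-[x0,y0])[2][0];r=(W-[x0,y0])@[-u[1],u[0]];k=abs(r)<.002
    W=W[k];u=np.linalg.svd(W-W.mean(0))[2][0];return np.arctan2(u[1],u[0]),W.mean(0),k.sum(),r.std()
A=(95+318/2.1,115+93/2.1);B=(95+558/2.1,115+255/2.1)
print(fit(c['frame'],A,B))
# older frames from saved crops
for fn,x0,y0,s in(('tt3.png',80,120,3.2),('tt2.png',225,120,3.3)):
    im=cv2.imread('pics/'+fn)[...,::-1];h,w=im.shape[:2];full=np.zeros((420,560,3),np.uint8);sm=cv2.resize(im,(round(w/s),round(h/s)),interpolation=cv2.INTER_AREA);full[y0:y0+sm.shape[0],x0:x0+sm.shape[1]]=sm
    print(fn,fit(full,A,B) if fn=='tt2.png' else fit(full,A,np.array(A)+.8*(np.array(B)-A)))
E
```

```text
(np.float64(-2.162714208012149), array([ 0.6075, -0.0241]), np.int64(56), np.float64(6.285103674723214e-05))
tt3.png (np.float64(-2.1319079294872907), array([0.6362, 0.0215]), np.int64(45), np.float64(0.0017489557538249384))
tt2.png (np.float64(-2.133545807331913), array([0.6258, 0.0052]), np.int64(30), np.float64(0.0030554648037331546))
```

```bash
python3 - <<'E'
from h import *
c=load('top')
A0=np.array((95+318/2.1,115+93/2.1));B0=np.array((95+558/2.1,115+255/2.1))
def fit(im,t0,t1):
    g=cv2.GaussianBlur(cv2.cvtColor(im,cv2.COLOR_RGB2GRAY).astype(np.float32),(3,3),0)
    n=np.array([-(B0-A0)[1],(B0-A0)[0]]);n/=np.linalg.norm(n);P=[]
    for t in np.linspace(t0,t1,40):
        q=A0+t*(B0-A0);o=np.arange(-4,4.1,.25);pp=q+o[:,None]*n
        v=cv2.remap(g,pp[:,0].astype(np.float32),pp[:,1].astype(np.float32),1).ravel();w=np.clip(np.median(v)-v-3,0,None)
        if w.max()>5: P.append(q+n*(w@o/w.sum()))
    W=np.array([ray(c,*p,.048)[:2] for p in P])
    for _ in range(4):
        u=np.linalg.svd(W-W.mean(0))[2][0];r=(W-W.mean(0))@[-u[1],u[0]];W=W[abs(r)<=max(2*r.std(),3e-4)]
    a=np.arctan2(u[1],u[0])%np.pi;return round(a,4),len(W),round(r.std(),5)
def old(fn,x0,y0,s):
    im=cv2.imread('pics/'+fn)[...,::-1];h,w=im.shape[:2];f=np.zeros((420,560,3),np.uint8);sm=cv2.resize(im,(round(w/s),round(h/s)),interpolation=cv2.INTER_AREA);f[y0:y0+sm.shape[0],x0:x0+sm.shape[1]]=sm;return f
for n,f in(('tt2',old('tt2.png',225,120,3.3)),('tt3',old('tt3.png',80,120,3.2)),('tr',old('tr.png',265,180,4)),('now',c['frame'])):
    print(n,'left',fit(f,.06,.38),'tt2left',fit(f,.03,.3),'right',fit(f,.66,.92),'r2',fit(f,.66,.76))
E
```

```text
tt2 left (np.float64(1.0549), 25, np.float64(0.00105)) tt2left (np.float64(1.0132), 26, np.float64(0.00019)) right (np.float64(0.9904), 34, np.float64(0.00419)) r2 (np.float64(1.0081), 40, np.float64(5e-05))
tt3 left (np.float64(1.0088), 40, np.float64(8e-05)) tt2left (np.float64(1.0094), 40, np.float64(8e-05)) right (np.float64(1.3525), 12, np.float64(0.00152)) r2 (np.float64(1.3234), 28, np.float64(0.00126))
tr left (np.float64(0.771), 17, np.float64(0.00177)) tt2left (np.float64(1.1798), 7, np.float64(0.00017)) right (np.float64(0.9863), 40, np.float64(5e-05)) r2 (np.float64(0.9848), 40, np.float64(5e-05))
now left (np.float64(0.9788), 40, np.float64(8e-05)) tt2left (np.float64(0.9775), 40, np.float64(6e-05)) right (np.float64(0.9787), 40, np.float64(5e-05)) r2 (np.float64(0.9772), 40, np.float64(3e-05))
```

The deck has crept back about 0.03 rad, from 1.009 to 0.979, probably under the placing forces. I'll reseat it against the stop by the knob.

```bash
python3 - <<'E'
from h import *
plan([(.610,-.0275,.215,.99)])
E
```

```text
at [0.6704 0.3244 0.2199] yaw 2.970 q6 -1.018 t 49.8 tilt [ 0.0007  0.0002 -1.    ]
[[-0.0, -3.0, 0.0], [-0.5, -2.9, 0.0], [-1.0, -2.8, 0.0], [-1.4, -2.6, 0.1], [-1.8, -2.4, 0.0], [-2.2, -2.0, 0.1], [-2.5, -1.6, 0.0], [-2.7, -1.2, 0.1]] [np.float64(0.17), np.float64(0.16), np.float64(0.17), np.float64(0.16), np.float64(0.17), np.float64(0.16), np.float64(0.17), np.float64(0.16)]
[[-2.9, -0.7, 0.0], [-3.0, -0.2, 0.1], [-3.0, 0.2, 0.0], [-2.9, 0.7, 0.1]] [np.float64(0.17), np.float64(0.16), np.float64(0.17), np.float64(0.16)]
```

Emit:
apply_moves(
  delta_pos=[
    [0,-3.0,0.0],
    [-0.5,-2.9,0.0],
    [-1.0,-2.8,0.0],
    [-1.4,-2.6,0.1],
    [-1.8,-2.4,0.0],
    [-2.2,-2.0,0.1],
    [-2.5,-1.6,0.0],
    [-2.7,-1.2,0.1],
  ],
  twist=[0.17,0.16,0.17,0.16,0.17,0.16,0.17,0.16],
)

```text
t: 50.75
tool_pos: [0.6297, 0.0898, 0.2168]
orientation: [2.136, 2.303, 0.001]
force: [0.3, 0.5, 0.3]
opening: 0.0556
gripper_force: 0.0
```

Emit:
apply_moves(
  delta_pos=[
    [-2.9,-0.7,0.0],
    [-3.0,-0.2,0.1],
    [-3.0,0.2,0.0],
    [-2.9,0.7,0.1],
    [0,0,0],
    [0,0,0],
    [0,0,0],
  ],
  twist=[0.17,0.16,0.17,0.16,0,0,0],
)

```text
t: 51.62
tool_pos: [0.6099, -0.026, 0.2144]
orientation: [-2.761, -1.498, -0.001]
force: [0.2, 0.3, -0.2]
opening: 0.0548
gripper_force: 0.0
```

```bash
python3 - <<'E'
from h import *
plan([(.610,-.0275,.112,.99)])
E
```

```text
at [ 0.6099 -0.026   0.2144] yaw 0.994 q6 0.450 t 51.6 tilt [ 0.0002  0.0002 -1.    ]
[[-0.1, 0.0, 5.1], [-0.0, 0.1, 5.1]] [np.float64(0.0), np.float64(0.0)]
```

Emit:
apply_moves(
  delta_pos=[
    [-0.1,0.1,3.4],
    [0,0,4],
    [0,0,3],
    [0,0,1],
    [0,0,0],
  ],
  twist=[0,0,0,0,0],
)

```text
t: 52.25
tool_pos: [0.6099, -0.0277, 0.1001]
orientation: [-2.762, -1.496, 0.001]
force: [-1.0, -0.0, 0.6]
opening: 0.0553
gripper_force: 0.0
```

Emit:
apply_moves(
  delta_pos=[
    [0,0,0],
    [0,0,0],
    [0,0,0],
    [0,0,0],
    [0,0,0],
    [0,0,0],
    [0,0,0],
  ],
  twist=[0,0,0,0,0,0,0],
  gripper=0.5,
  squeeze=30,
)

```text
t: 53.12
tool_pos: [0.6108, -0.0287, 0.1006]
orientation: [2.762, 1.494, 0.002]
force: [5.1, -3.2, 0.1]
opening: 0.0178
gripper_force: 30.0
```

Emit:
apply_moves(
  delta_pos=[
    [0,0,0],
    [0,0,0],
    [0,0,0],
  ],
  twist=[-0.02,-0.02,0],
)

```text
t: 53.5
tool_pos: [0.6108, -0.0287, 0.1007]
orientation: [2.732, 1.549, 0.002]
force: [4.5, -2.1, -0.3]
opening: 0.0176
gripper_force: 30.1
```

```bash
python3 st.py
```

```text
53.5 [ 0.6108 -0.0287  0.1007] 1.0314951877442624 0.4087771382842127 [ 4.4694 -2.0846 -0.2676] [-0.4302 -0.783  -0.3723] 0.017618646339466474 30.12644201517105
```

Emit:
apply_moves(
  delta_pos=[
    [0,0,0],
    [0,0,0],
    [0,0,0],
  ],
  twist=[-0.02,-0.02,0],
)

```text
t: 53.88
tool_pos: [0.6107, -0.0288, 0.1006]
orientation: [2.701, 1.602, 0.002]
force: [4.4, -2.0, -1.2]
opening: 0.0184
gripper_force: 31.0
```

```bash
python3 st.py
```

```text
53.875 [ 0.6107 -0.0288  0.1006] 1.0709971409474364 0.3691455609816953 [ 4.4411 -2.0232 -1.1618] [-0.4982 -0.7067 -0.6201] 0.018419505626198665 31.010952739597997
```

Emit:
apply_moves(
  delta_pos=[
    [0,0,0],
    [0,0,0],
    [0,0,0],
    [0,0,0],
    [0,0,-4],
    [0,0,-4],
    [0,0,-4],
    [0,0,0],
  ],
  twist=[0,0,0,0,0,0,0,0],
  gripper=5.5,
)

```text
t: 54.88
tool_pos: [0.6124, -0.0285, 0.2252]
orientation: [2.697, 1.602, 0.01]
force: [-0.5, -0.3, 0.5]
opening: 0.0549
gripper_force: 0.0
```

```bash
python3 - <<'E'
from h import *
plan([(.56,-.13,.23,1.57),(.38,-.45,.23,None)])
E
```

```text
at [ 0.6124 -0.0285  0.2252] yaw 1.072 q6 0.369 t 54.9 tilt [ 0.0076 -0.0009 -1.    ]
[[-3.8, 0.1, -0.2], [-3.8, -0.6, -0.1], [-3.6, -1.1, -0.2], [-4.6, -2.6, 0.0], [-4.6, -2.6, 0.0], [-4.6, -2.6, 0.0], [-4.5, -2.6, 0.0], [-4.6, -2.6, 0.0]] [np.float64(-0.17), np.float64(-0.16), np.float64(-0.17), 0.0, -0.0, -0.0, -0.0, -0.0]
[[-4.5, -2.5, 0.0], [-4.6, -2.6, 0.0]] [-0.0, -0.0]
```

Emit:
apply_moves(
  delta_pos=[
    [-3.8,0.1,-0.2],
    [-3.8,-0.6,-0.1],
    [-3.6,-1.1,-0.2],
    [-4.6,-2.6,0],
    [-4.6,-2.6,0],
    [-4.6,-2.6,0],
    [-4.5,-2.6,0],
    [-4.6,-2.6,0],
  ],
  twist=[-0.17,-0.16,-0.17,0,0,0,0,0],
)

```text
t: 55.88
tool_pos: [0.4267, -0.3597, 0.224]
orientation: [-2.219, -2.222, -0.0]
force: [0.9, -0.3, 0.6]
opening: 0.055
gripper_force: 0.0
```

Emit:
apply_moves(
  delta_pos=[
    [-4.5,-2.5,0],
    [-4.6,-2.6,0],
    [0,0,0],
    [0,0,0],
    [0,0,0],
    [0,0,0],
  ],
  twist=[0,0,0,0,0,0],
)

```text
t: 56.62
tool_pos: [0.378, -0.449, 0.2253]
orientation: [2.218, 2.224, 0.0]
force: [0.7, -0.2, 0.2]
opening: 0.0552
gripper_force: 0.0
```

```bash
python3 st.py; python3 - <<'E'
from h import *
c=cam('top');amber(c);s=cam('side')
P=[]
A0=np.array((95+318/2.1,115+93/2.1));B0=np.array((95+558/2.1,115+255/2.1))
g=cv2.GaussianBlur(cv2.cvtColor(c['frame'],cv2.COLOR_RGB2GRAY).astype(np.float32),(3,3),0)
n=np.array([-(B0-A0)[1],(B0-A0)[0]]);n/=np.linalg.norm(n)
for t in np.linspace(.06,.35,40):
    q=A0+t*(B0-A0);o=np.arange(-5,5.1,.25);pp=q+o[:,None]*n
    v=cv2.remap(g,pp[:,0].astype(np.float32),pp[:,1].astype(np.float32),1).ravel();w=np.clip(np.median(v)-v-3,0,None)
    P.append(q+n*(w@o/max(w.sum(),1e-6)))
W=np.array([ray(c,*p,.048)[:2] for p in P]);u=np.linalg.svd(W-W.mean(0))[2][0];print(np.arctan2(u[1],u[0])%np.pi,((W-W.mean(0))@[-u[1],u[0]]).std())
a=cv2.resize(c['frame'][115:315,95:465],None,fx=2.1,fy=2.1,interpolation=cv2.INTER_CUBIC)
b=cv2.resize(s['frame'][150:265,190:380],None,fx=1.5,fy=1.5,interpolation=cv2.INTER_CUBIC)
im=np.zeros((a.shape[0]+b.shape[0],a.shape[1],3),np.uint8);im[:a.shape[0]]=a;im[a.shape[0]:,:b.shape[1]]=b
cv2.imwrite('pics/fin2.png',im[...,::-1])
E
```

```text
56.625 [ 0.378  -0.449   0.2253] 1.5734550070573634 -0.9611332334941041 [ 0.6525 -0.1982  0.2163] [-0.031  -0.0328  0.0053] 0.05517071886206687 0.0
amber [252.868 189.672] 250 [0.6218 0.0918]
amber [401.7311 226.9874] 238 [ 0.5431 -0.2587]
amber [272.172  239.2473] 279 [0.5058 0.0432]
amber [316.2546 248.2663] 597 [ 0.4877 -0.0592]
0.9937713158890342 0.00011535884862247333
```

View pics/fin2.png

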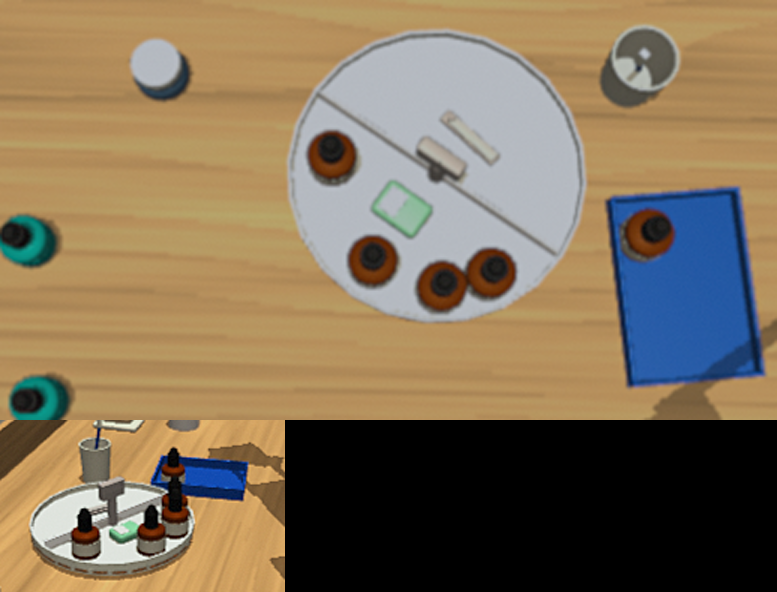

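The deck is against its stop: it resisted 0.6 N m, against about 0.15 N m of friction. The line fit puts it at 0.994, within 0.015 rad of its furthest reading. All five amber bottles are upright, four on the floss half at (332,155), (373,260), (443,287) and (491,272), and one in the tray at (648,234). The one at (491,272) has shifted slightly but is well inside its area. The cup, jar and clipper are in place, so I'll hand in.

```bash
python3 -c "
from plant import robot
print(robot.close_job())"
```

```text
the job is handed in; nothing more can be done
None
```

The job is handed in, with no verdict shown: the deck is against its stop with the floss half in front, the four heavier bottles (about 205–246 g) stand on that half, and the light one (about 106 g) is in the tray.

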